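# Cover the tube tray and unhitch the shaker's drive tongue

## Task

The shaker's tube tray is loaded: put the blue cover on the tray so that it sits fully down all round, and let go of it. Then pull the red spring latch on the drive coupler sideways to its stop, and, keeping it pulled, lift the yellow tongue off its ball. Finish still holding the tongue raised, its coupler at least 6 cm above where it sat, leaving the cover in place and the other things on the bench undisturbed.

Things in the scene. Friction and masses are not known exactly. Their poses are not given: they have to be found in the camera images.
- shaker: Fixed tube shaker, base plate 170 x 410 x 12 mm, standing on the bench; it does not move. Origin: centre of its underside. Its y axis runs lengthwise from the drive (at y = -130 mm: white housing 130 x 120 mm, top 49 mm up, with a dark crank disc and a steel ball 32 mm across, top of ball 89 mm up) to the tray (at y = +140 mm); its -x side faces the robot, give or take its yaw; z up.
- tray_mouth (a point): Centre of the open top of the tube tray, level with its rim, 85 mm above the bench; axes as the shaker's. The aluminium tray is 150 mm (x) by 110 mm (y) outside and 60 mm deep, walls 4 mm, opening 142 x 102 mm; the tubes in it end 16 mm below the rim.
- cover: Loose blue tray cover, 0.11 to 0.22 kg: plate 150 mm (x) by 110 mm (y) by 5 mm, on a skirt 136 x 96 mm and 8 mm deep that drops into the tray's opening (3 mm play each side). Origin: centre of the skirt's lower edge (on the bench at the start); z up, plate top at z = 13 mm. Seated, its origin is 8 mm below tray_mouth and its axes are along the tray's, either way round (half a turn is the same).
- cover_grip (a point): Top centre of the white grip fin on the cover: 14 mm thick (cover x), 60 mm long (cover y), 30 mm tall; this point is 43 mm above the cover's origin.
- tongue (a joint): Angle of the yellow drive tongue about its hinge (rad): 0 down on the ball, positive raised, stop at 0.75. The hinge is level along the shaker's x axis and free: unheld, the tongue falls back. It weighs 0.3 to 0.65 kg with its latch. A closed latch locks it down (less than 0.03 rad of play).
- tongue_hinge (a point): Centre of the tongue's hinge pin, at the clevis beside the tray, 85 mm above the bench; axes as the shaker's.
- coupler (a point): Top centre of the coupler (socket housing 52 x 56 mm) at the free end of the tongue, 180 mm from the hinge towards the shaker's -y; 98 mm above the bench when down. Axes turn with the tongue.
- latch (a joint): Travel of the sprung latch on the coupler (m): 0 closed, growing as it is pulled along the tongue's -x (sideways, level, to the robot's side), stop at 0.014. It frees the ball beyond about 0.009. The spring pulls it closed, 3 N at 0, 8 N at the stop, and it springs back when let go.
- latch_tab (a point): Top centre of the red upright tab on the latch: 14 mm thick (tongue x), 22 mm wide (tongue y), standing 42 mm above a steel slide plate that is 104.5 mm above the bench when down; this point moves with latch and tongue and its axes are the tongue's.
- rack_block: Bystander: loose white rack block with holes, 130 x 95 x 30 mm, similar in outline to the cover. Origin: centre of underside.
- wash_bottle: Bystander: white plastic bottle, 70 mm across, 190 mm tall. Origin: centre of underside.
- sample_pot: Bystander: small clear pot with red lid, 52 mm across, 65 mm tall, behind the shaker. Origin: centre of underside.
- pen_cup: Bystander: metal cup with pens, 72 mm across, about 165 mm tall in all. Origin: centre of underside.
- slide_box: Bystander: small cardboard box 45 x 65 x 16 mm in front of the shaker. Origin: centre of underside.
- tube_cap: Bystander: blue tube cap 18 mm across, 16 mm tall, in front of the shaker. Origin: centre of underside.

How it is judged:
On the way, in this order (a step that is already met when the one before it is completed fails the run):
1. cover fully seated on the tray and let go (x of cover in the frame of tray_mouth between -0.006 and 0.006 m and y of cover in the frame of tray_mouth between -0.006 and 0.006 m and z of cover in the frame of tray_mouth between -0.011 and -0.005 m and angle between cover's own z axis and vertical below 0.05 rad and contact force between the fingers and cover below 0.1 N), for 0.2 s.
2. latch pulled open with the tongue still down (value of joint latch above 0.009 m and value of joint tongue below 0.05 rad), for 0.05 s.
3. tongue lifted off the ball by the gripper (value of joint tongue above 0.28 rad and contact force between the fingers and tongue above 0.5 N), for 0.1 s.
At the end, for the whole second after the job is handed in: Gripper holds the tongue still, raised over 0.28 rad (coupler over 50 mm above where it sat), not leaning on the cover; the cover sits on the tray within 6 mm of centre, 3 mm of seated height, level within 0.05 rad, untouched by the fingers (all of step 1 and all of step 3 and velocity of joint tongue between -0.1 and 0.1 rad/s and contact force between tongue and cover below 0.2 N); the arm keeps its last pose, push and grip.
It fails at once if a bystander was disturbed (moved over 30 mm) (distance of any of rack_block, wash_bottle, sample_pot, pen_cup, slide_box, tube_cap from where it was at the start of the episode above 0.03 m).
It also fails if it takes over 64 s, if anything falls off the work surface, if the arm or the gripper's body presses on something with over 40 N, if the wrist force passes 120 N, or if a joint passes its speed limit or range.

## Robot

A 7-joint arm with a two-finger parallel gripper is mounted at the origin on the work surface. World frame = base frame: x ahead of the robot, y to its left, z up, the work surface at z = 0. Lengths are in m, angles in rad, forces in N, time in s.
With the tool pointing down it reaches from about 0.4 to 0.875 m from the base axis. Payload 6.5 kg.
Tool frame: the origin (TCP) lies on the centre line of the jaws, within the pads' length; the fingertips stand 19 mm ahead of it and the grasp point (between the pads) is the TCP; z points along the fingers, y is the direction in which the jaws open and shut (so a half turn about z gives the same grasp; the last joint's range is limited). The gripper opens to 85 mm and grips with 20 to 120 N. Pads are 22 mm wide; open, the fingers measure 114 mm over their backs; the gripper's body (76 mm by 85 mm) begins 54 mm behind the grasp point. The pads swing forward as they close: fully open they stand 13 mm farther back than shut.
Start: joints at [-1.243, 0.536, -0.004, 1.538, 0.003, 1.067, -0.071], TCP at [0.249, 0.6, 0.25] pointing down, gripper open.
Joint ranges: [-2.7, 2.7], [-0.37, 2.16], [-1.27, 1.26], [0.24, 2.4], [-1.31, 4.45], [0.19, 1.91], [-2.76, 2.76]. Speed limits (rad/s): [2.39, 2.39, 3.14, 3.14, 3.14, 3.14, 3.14].

## Interface

Orientations are given as [roll, pitch, yaw] about the fixed x, y, z axes, in that order (R = Rz(yaw) Ry(pitch) Rx(roll)).
In Python, from workcell import * gives the robot as it stands. The module is installed in compiled form; this text tells all that it offers.
- The arm moves only by the tool play_rows, never from a script. Its argument "plan" is a list of rows, each an object with "xyz": the shift along the tool's x, y, z in m, a list of three; "rot": the turn, a rotation vector about the tool's x, y, z in rad, a list of three; "claw": the opening, from 0 (shut) to 1 (fully open). A call has exactly 5 rows; each row shifts and turns the pose as measured when the row begins, along the tool's axes as they then stand; what a row does not reach is not made up. A row lasts 1/8 s, in which the tool goes at most 62.5 mm and 10.7 degrees, less where a joint would pass 70% of its speed; a pose out of reach is approached as far as the arm can. A call with a gripper value outside its range is refused whole. The fingers move at their own pace and stop on an object; "grip_force" is the grip in N (left out, the last holds). Time passes only in rows, so rows that do not move let the fingers close, or fill a call up. It gives the time, the measured TCP pose, the force and the opening at its end, in the units of the state.
- observe(): the state, without advancing time (a new reading comes with each control period).
- snapshot(name): name is "scene" or "top"; returns a dict with "color" (480x640x3 uint8, blue, green, red), "depth" (480x640 float32, m along the optical axis (not along the pixel's ray), 0 where there is no reading), "mtx" (3x3 intrinsics, pixels), "k1" (the pictures are not rectified: a ray, as slopes to the right and down, at radius r is drawn at 1 + k1 r^2 times it, then the intrinsics apply), "world_to_cam" (4x4, takes a point from world to camera coordinates). Camera axes: x right, y down, z forward; pixel columns grow to the right and rows downward; lengths in m; the calibration is good to about 2 mm. A picture is of the moment at which its call begins.
- hand_in(): hands the job in, once; it reports no verdict.
Trained networks look in a picture, given as the dict that the camera call returned (one of the last four; its "shot" number tells which), for a name from the list of things; names that differ only in an ending like _2 or _b are one class to them, and where a whole thing is asked for, a point or a joint stands for the part that bears it (a point fixed in the world has none). Each returns a list of dicts, best first, with "conf" (0 to 1); they miss things now and then, are a little off and sometimes report something else, mostly with a low value. They report only what shows in the picture. A call takes as long as a camera call.
- spot_in(picture, query): "extent" ([left, top, right, bottom] in pixels, round what is visible of it).
- regions_of(picture, query): "pixels" (480x640 bool, what is visible of it) and "extent" ([left, top, right, bottom] in pixels, round what is visible of it).
The state is a dict: "time": time; "qpos": joint angles; "joint_velocities": joint speeds; "joint_efforts": joint torques, N m; "position": TCP position; "tcp_rot": TCP orientation; "contact_force": force on the tool from outside, world axes, zero at the start; "ft_torque": the same for the moment, N m; "finger_gap": finger opening in m.
Only numpy, scipy, OpenCV 4.12 (cv2) and the standard library are available. Lean on these libraries where they do the work, as an engineer would, in place of code of your own. Each camera call takes 0.05 s, during which the arm holds its last target.

## Working session

There is one attempt and no reset: what is moved stays moved. The work goes in short steps, Python scripts to look and compute and a tool call to move; the robot and the scene stay as the last step left them, time stands still between calls to the robot, and variables do not carry over. Pictures are saved under pics/ and viewed, and the job is handed in when it is done.

Besides the shell and the picture viewer there is one more tool, called after ">>>" by a JSON object that holds its "fn" and its "kwargs", one argument or row to a line. play_rows: Moves the arm, as the interface text tells. Its arguments: {"type":"object","properties":{"plan":{"type":"array","items":{"type":"object","properties":{"xyz":{"type":"array","items":{"type":"number"}},"rot":{"type":"array","items":{"type":"number"}},"claw":{"type":"number"}}}},"grip_force":{"type":"number"}},"required":["plan"]}

```bash
mkdir -p pics
cat > h.py <<'E'
from workcell import *
import numpy as np, cv2, pickle
from scipy.spatial.transform import Rotation as R
def px2w(s,u,v,z=None,d=None):
    """undistorted pixel to world, at depth d or at height z"""
    K=np.array(s["mtx"]);k1=s["k1"]
    p=cv2.undistortPoints(np.array([[[u,v]]],float).reshape(-1,1,2),K,np.array([k1,0,0,0.])).reshape(2)
    T=np.linalg.inv(np.array(s["world_to_cam"]))
    ray=T[:3,:3]@np.array([p[0],p[1],1.]);o=T[:3,3]
    if d is None: d=(z-o[2])/ray[2]
    return o+ray*d
def cloud(s,mask=None):
    K=np.array(s["mtx"]);k1=s["k1"];D=s["depth"]
    m=D>0
    if mask is not None:m&=mask
    v,u=np.nonzero(m)
    p=cv2.undistortPoints(np.stack([u,v],-1).astype(float).reshape(-1,1,2),K,np.array([k1,0,0,0.])).reshape(-1,2)
    d=D[v,u].astype(float)
    T=np.linalg.inv(np.array(s["world_to_cam"]))
    return (np.c_[p*d[:,None],d])@T[:3,:3].T+T[:3,3],u,v
def w2px(s,P):
    T=np.array(s["world_to_cam"]);P=np.atleast_2d(P)
    c=P@T[:3,:3].T+T[:3,3]
    q,_=cv2.projectPoints(c.reshape(-1,1,3),np.zeros(3),np.zeros(3),np.array(s["mtx"]),np.array([s["k1"],0,0,0.]))
    return q.reshape(-1,2)
def st():
    o=observe();print({k:np.round(o[k],4).tolist() for k in("time","position","tcp_rot","contact_force","finger_gap")});return o
E
python3 - <<'E'
from h import *
st()
for n in("scene","top"):
    s=snapshot(n);cv2.imwrite(f"pics/{n}0.png",s["color"])
    pickle.dump(s,open(f"{n}0.pkl","wb"))
    print(n,np.round(np.linalg.inv(s["world_to_cam"]),3).tolist(),s["mtx"],s["k1"])
    for q in("shaker","cover","cover_grip","tongue","latch_tab","rack_block","coupler","wash_bottle","pen_cup","slide_box","tube_cap","sample_pot"):
        print(q,[(np.round(r["extent"]).tolist(),round(r["conf"],2)) for r in spot_in(s,q)[:2]])
E
```

```text
{'time': 0.0, 'position': [0.2492, 0.5997, 0.2494], 'tcp_rot': [-3.1398, 0.0001, 2.7478], 'contact_force': [0.2664, -0.6591, 0.3301], 'finger_gap': 0.0855}
scene [[-0.367, 0.577, -0.73, 1.215], [0.93, 0.234, -0.283, 0.246], [0.007, -0.783, -0.622, 0.664], [0.0, 0.0, 0.0, 1.0]] [[459.98969669   0.         320.05455698]
 [  0.         459.98969669 240.77907221]
 [  0.           0.           1.        ]] -0.09278017387047241
shaker [([226.0, 211.0, 439.0, 364.0], 0.75)]
cover [([148.0, 203.0, 225.0, 245.0], 0.71)]
cover_grip [([151.0, 201.0, 223.0, 246.0], 0.92)]
tongue [([260.0, 211.0, 359.0, 273.0], 0.9)]
latch_tab [([264.0, 211.0, 289.0, 239.0], 0.92)]
rack_block [([478.0, 261.0, 534.0, 323.0], 0.9)]
coupler [([255.0, 208.0, 358.0, 274.0], 0.76)]
wash_bottle [([466.0, 300.0, 532.0, 401.0], 0.77)]
pen_cup [([123.0, 219.0, 170.0, 306.0], 0.91)]
slide_box []
tube_cap [([302.0, 226.0, 312.0, 239.0], 0.65)]
sample_pot [([246.0, 295.0, 274.0, 337.0], 0.85)]
top [[0.01, -0.988, 0.155, 0.357], [-1.0, -0.01, -0.004, -0.006], [0.005, -0.155, -0.988, 1.423], [0.0, 0.0, 0.0, 1.0]] [[552.20700618
[... 163 characters left out ...]
, 280.0], 0.58)]
cover [([441.0, 236.0, 485.0, 298.0], 0.84), ([221.0, 182.0, 395.0, 279.0], 0.59)]
cover_grip [([443.0, 236.0, 486.0, 296.0], 0.71), ([349.0, 226.0, 372.0, 257.0], 0.15)]
tongue [([287.0, 217.0, 374.0, 254.0], 0.68)]
latch_tab [([354.0, 229.0, 371.0, 254.0], 0.73)]
rack_block [([158.0, 249.0, 198.0, 301.0], 0.88)]
coupler [([283.0, 215.0, 378.0, 253.0], 0.95), ([356.0, 226.0, 369.0, 255.0], 0.75)]
wash_bottle [([161.0, 167.0, 196.0, 202.0], 0.75)]
pen_cup [([421.0, 161.0, 459.0, 197.0], 0.64), ([440.0, 238.0, 486.0, 298.0], 0.45)]
slide_box [([275.0, 273.0, 302.0, 295.0], 0.59)]
tube_cap [([159.0, 164.0, 197.0, 204.0], 0.39)]
sample_pot [([332.0, 170.0, 350.0, 190.0], 0.81)]
```

View pics/scene0.png

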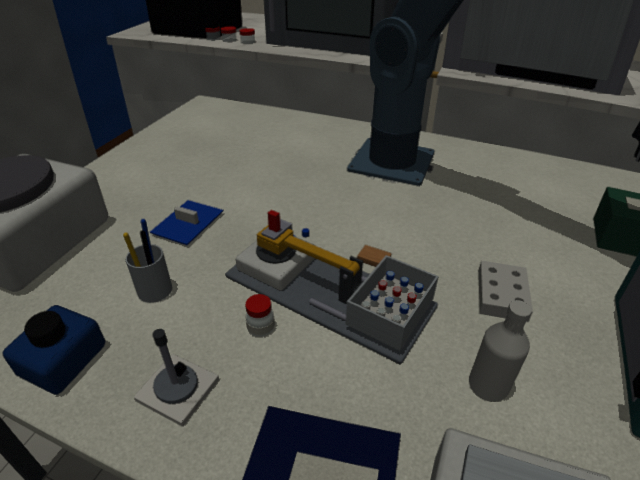

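View pics/top0.png

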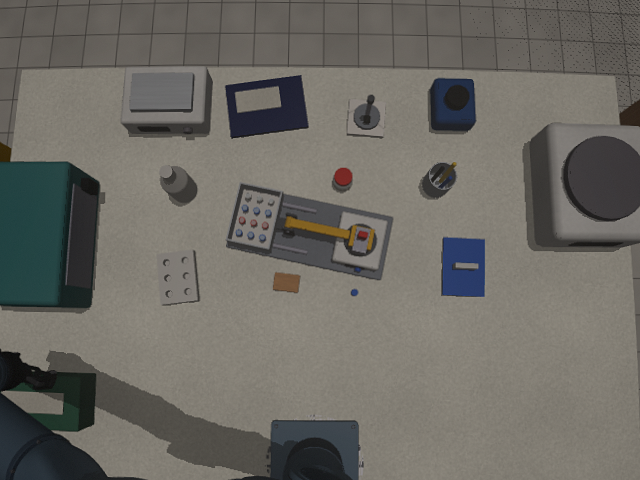

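Top view: cover at (463,267) with its fin, tray at (255,218), coupler and red tab near (362,237). Scene view agrees. Next I'll measure metric poses.

```bash
cat > m.py <<'E'
from h import *
def rect(P):
    (c,sz,a)=cv2.minAreaRect(P[:,:2].astype(np.float32)); return np.round(c,4),np.round(sz,4),round(a,2)
E
python3 - <<'E'
from m import *
for n in("top","scene"):
    s=pickle.load(open(f"{n}0.pkl","rb"))
    C=s["color"];hsv=cv2.cvtColor(C,cv2.COLOR_BGR2HSV)
    P,u,v=cloud(s);H=hsv[v,u]
    print(n,"bench z",np.round(np.median(P[(abs(P[:,0]-.4)<.05)&(abs(P[:,1])<.1),2]),4))
    # cover plate
    box=(P[:,0]>.3)&(P[:,0]<.65)&(P[:,1]<-.2)&(P[:,1]>-.45)
    m=box&(H[:,0]>100)&(H[:,0]<130)&(H[:,1]>120)&(P[:,2]<.05)
    print("cover blue",m.sum(),rect(P[m]),np.round(np.median(P[m,2]),4), P[m].mean(0).round(4))
    m=box&(P[:,2]>.03)&(P[:,2]<.06)&(P[:,0]<.56)
    print("fin",m.sum(),rect(P[m]),np.round(np.percentile(P[m,2],[5,50,95]),4))
    # tray rim
    box=(P[:,0]>.3)&(P[:,0]<.8)&(P[:,1]<.4)&(P[:,1]>0.08)
    m=box&(P[:,2]>.078)&(P[:,2]<.095)&(P[:,1]<.24)
    if m.sum()>5: print("rim",m.sum(),rect(P[m]),np.round(np.percentile(P[m,2],[5,50,95]),4))
    # base plate
    m=(P[:,2]>.006)&(P[:,2]<.02)&(P[:,0]>.4)&(P[:,0]<.75)&(P[:,1]<.25)&(P[:,1]>-.2)&(H[:,1]<60)
    print("base",m.sum(),rect(P[m]))
    m=(P[:,2]>.13)&(P[:,0]>.4)&(P[:,0]<.75)&(P[:,1]<.1)&(P[:,1]>-.2)&((H[:,0]<8)|(H[:,0]>172))&(H[:,1]>120)
    print("tab",m.sum(),rect(P[m]),P[m].mean(0),P[m,2].max())
    m=(P[:,2]>.06)&(P[:,0]>.4)&(P[:,0]<.75)&(P[:,1]<.2)&(P[:,1]>-.2)&(H[:,0]>15)&(H[:,0]<30)&(H[:,1]>120)
    print("tongue",m.sum(),rect(P[m]),P[m].mean(0),np.percentile(P[m,2],[5,50,95]))
s=pickle.load(open("top0.pkl","rb"))["color"]
cv2.imwrite("pics/topz.png",cv2.resize(s[160:320,200:500],None,fx=2.6,fy=2.6,interpolation=cv2.INTER_CUBIC))
E
```

```text
top bench z -0.0002
cover blue 2168 (array([ 0.4975, -0.3797]), array([0.1103, 0.1484]), 87.97) 0.0121 [ 0.4968 -0.3793  0.0122]
fin 134 (array([ 0.4984, -0.3787]), array([0.0595, 0.0143]), 86.63) [0.0363 0.041  0.0461]
rim 402 (array([0.6116, 0.144 ]), array([0.1342, 0.1493]), 78.45) [0.0796 0.0839 0.0891]
base 4028 (array([0.5764, 0.0238]), array([0.3479, 0.4458]), 0.46)
tab 52 (array([ 0.5585, -0.1085]), array([0.0203, 0.0117]), 82.54) [ 0.55819718 -0.10819862  0.14413786] 0.15303093408051005
tongue 769 (array([ 0.576 , -0.0293]), array([0.2185, 0.0504]), 78.23) [ 0.57578394 -0.02511769  0.09639662] [0.09000605 0.09681806 0.10163921]
scene bench z 0.0005
cover blue 1372 (array([ 0.4987, -0.3792]), array([0.112 , 0.1522]), 87.44) 0.013 [ 0.5091 -0.373   0.0128]
fin 156 (array([ 0.4989, -0.3793]), array([0.0168, 0.0618]), 0.1) [0.0309 0.0401 0.0435]
rim 942 (array([0.6114, 0.1434]), array([0.1364, 0.154 ]), 78.45) [0.0787 0.0841 0.0866]
base 4905 (array([0.5941, 0.0183]), array([0.425 , 0.3226]), 84.66)
tab 108 (array([ 0.5611, -0.1076]), array([0.0214, 0.0124]), 71.57) [ 0.5627151  -0.1068025   0.14044186] 0.1481880626779829
tongue 1340 (array([ 0.5787, -0.0264]), array([0.2225, 0.0531]), 77.08) [ 0.58224143 -0.03368538  0.09313721] [0.0748187  0.0966093  0.09959324]
```

View pics/topz.png

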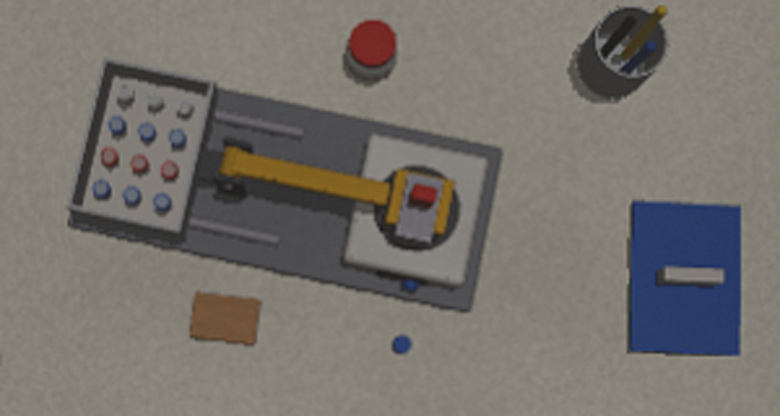

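Run:
```python
from m import *
from scipy.optimize import least_squares
S={n:pickle.load(open(f"{n}0.pkl","rb")) for n in("top","scene")}
def loc(P,p):
    a=p[2];d=P[:,:2]-p[:2];return np.c_[d[:,0]*np.cos(a)+d[:,1]*np.sin(a),-d[:,0]*np.sin(a)+d[:,1]*np.cos(a)]
for n in S:
    s=S[n];P,u,v=cloud(s)
    Q0=P[(P[:,2]>.079)&(P[:,2]<.09)&(P[:,0]>.45)&(P[:,0]<.8)&(P[:,1]>.05)&(P[:,1]<.25)]
    p=np.array([.6116,.144+.008,-.2])
    def dist(q):  # distance to rim centreline rect 146x106
        d=np.abs(q)-np.array([.073,.053]);o=np.linalg.norm(np.maximum(d,0),axis=1);i=np.minimum(d.max(1),0)
        return o+i
    for it in range(6):
        q=loc(Q0,p);m=np.abs(dist(q))<(.015 if it<2 else .006)
        p=least_squares(lambda x:dist(loc(Q0[m],x)),p,loss="soft_l1",f_scale=.002).x
    print(n,"tray",p.round(4),np.degrees(p[2]).round(2),m.sum(),np.std(dist(loc(Q0[m],p))).round(4))
# manual corners, base top
s=S["top"]
for z,cs in((.085,[(108,62),(215,85),(185,235),(72,210)]),(.012,[(500,150),(470,309)])):
    for c in cs: print(px2w(s,c[0]/2.6+200,c[1]/2.6+160,z).round(4))
s=S["scene"]["color"]
cv2.imwrite("pics/scz.png",cv2.resize(s[190:310,220:380],None,fx=5,fy=5,interpolation=cv2.INTER_CUBIC))
```

```text
top tray [ 0.6131  0.1549 -0.2054] -11.77 380 0.0015
scene tray [ 0.6148  0.1557 -0.2029] -11.63 848 0.0016
[0.6915 0.1885 0.085 ]
[0.6698 0.0853 0.085 ]
[0.5253 0.1106 0.085 ]
[0.5478 0.2179 0.085 ]
[ 0.6233 -0.1963  0.012 ]
[ 0.4639 -0.1651  0.012 ]
```

View pics/scz.png

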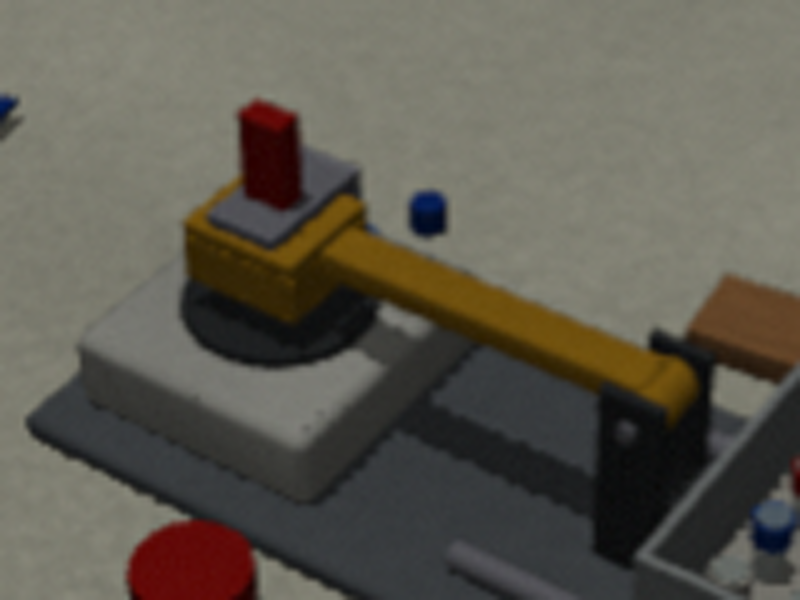

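```bash
cat > ov.py <<'E'
from m import *
def wire(s,p,boxes,crop,f,out):
    u0,v0,u1,v1=crop
    im=cv2.resize(s["color"][v0:v1,u0:u1],None,fx=f,fy=f,interpolation=cv2.INTER_CUBIC)
    im=np.clip(im.astype(float)*1.5,0,255).astype(np.uint8)
    c,sn=np.cos(p[2]),np.sin(p[2]);Rm=np.array([[c,-sn],[sn,c]])
    for cx,cy,w,h,z,col in boxes:
        q=[]
        k=np.array([[-1,-1],[1,-1],[1,1],[-1,1]])*[w/2,h/2]+[cx,cy]
        W=np.c_[k@Rm.T+p[:2],np.full(4,z)]
        px=(w2px(s,W)+.5-[u0,v0])*f-.5
        cv2.polylines(im,[np.round(px*16).astype(np.int32)],True,col,1,cv2.LINE_AA,4)
    cv2.imwrite(out,im)
E
python3 - <<'E'
from ov import *
p=[.614,.1553,-.204]
B=[(0,0,.15,.11,.085,(0,255,0)),(0,0,.142,.102,.085,(0,255,255)),(0,-.14,.17,.41,.012,(255,0,255)),(0,-.27,.13,.12,.049,(255,255,0)),(0,-.27,.052,.056,.098,(255,255,0))]
for n,c,f in(("top",(215,175,405,290),4),("scene",(220,200,450,370),3.4)):
    s=pickle.load(open(f"{n}0.pkl","rb"));wire(s,p,B,c,f,f"pics/ov_{n}.png")
E
```

```text
(no output)
```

View pics/ov_top.png

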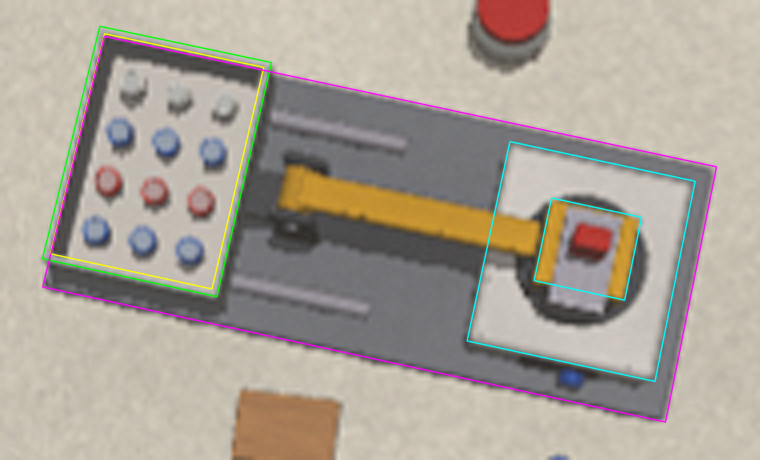

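View pics/ov_scene.png

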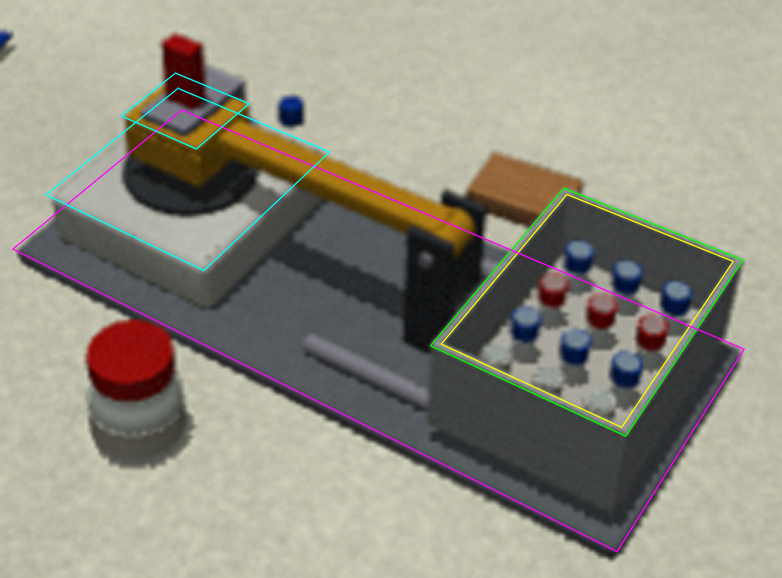

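```bash
cat > g.py <<'E'
from h import *
import json,sys
def plan(wp,claw,maxd=.055,maxr=.15,n=None):
    """wp: list of (xyz, Rotation); prints rows (multiple of 5)"""
    o=observe();x=np.array(o["position"],float);r=R.from_euler("xyz",o["tcp_rot"])
    rows=[]
    for t,rt in wp:
        t=np.array(t,float);k=max(1,int(np.ceil(np.linalg.norm(t-x)/maxd)),int(np.ceil((r.inv()*rt).magnitude()/maxr)))
        if n:k=n
        x0,r0=x.copy(),r;rv=(r0.inv()*rt).as_rotvec()
        for i in range(1,k+1):
            xt=x0+(t-x0)*i/k;rr=r0*R.from_rotvec(rv*i/k)
            d=np.round(r.inv().apply(xt-x),4);dr=np.round((r.inv()*rr).as_rotvec(),3)
            rows.append({"xyz":(d+0).tolist(),"rot":(dr+0).tolist(),"claw":claw})
            x=x+r.apply(d);r=r*R.from_rotvec(dr)
    while len(rows)%5:rows.append({"xyz":[0,0,0],"rot":[0,0,0],"claw":claw})
    for i in range(0,len(rows),5):print(json.dumps(rows[i:i+5]))
def down(yawdeg,tilt=0):
    return R.from_euler("xyz",[np.pi,0,np.radians(yawdeg)])
E
python3 - <<'E'
from g import *
plan([((.46,.25,.25),down(125)),((.498,-.379,.2),down(87.5))],1)
E
```

```text
[{"xyz": [-0.0411, -0.0303, 0.0], "rot": [0.0, 0.0, 0.071], "claw": 1}, {"xyz": [-0.0432, -0.0274, 0.0001], "rot": [0.0, 0.0, 0.071], "claw": 1}, {"xyz": [-0.0449, -0.0242, 0.0], "rot": [0.0, 0.0, 0.07], "claw": 1}, {"xyz": [-0.0466, -0.021, 0.0], "rot": [0.0, 0.0, 0.071], "claw": 1}, {"xyz": [-0.0479, -0.0176, 0.0001], "rot": [0.0, 0.0, 0.071], "claw": 1}]
[{"xyz": [-0.0491, -0.0142, 0.0], "rot": [0.0, 0.0, 0.071], "claw": 1}, {"xyz": [-0.05, -0.0107, 0.0001], "rot": [0.0, 0.0, 0.07], "claw": 1}, {"xyz": [-0.0506, -0.0072, 0.0], "rot": [0.0, 0.0, 0.071], "claw": 1}, {"xyz": [-0.0447, -0.0275, 0.0042], "rot": [0.0, 0.0, 0.055], "claw": 1}, {"xyz": [-0.0462, -0.0249, 0.0041], "rot": [0.0, 0.0, 0.054], "claw": 1}]
[{"xyz": [-0.0475, -0.0225, 0.0042], "rot": [0.0, 0.0, 0.055], "claw": 1}, {"xyz": [-0.0486, -0.0198, 0.0042], "rot": [0.0, 0.0, 0.054], "claw": 1}, {"xyz": [-0.0497, -0.0171, 0.0041], "rot": [0.0, 0.0, 0.055], "claw": 1}, {"xyz": [-0.0505, -0.0144, 0.0042], "rot": [0.0, 0.0, 0.054], "claw": 1}, {"xyz": [-0.0512, -0.0117, 0.0042], "rot": [0.0, 0.0, 0.055], "claw": 1}]
[{"xyz": [-0.0517, -0.0088, 0.0041], "rot": [0.0, 0.0, 0.054], "claw": 1}, {"xyz": [-0.0522, -0.006, 0.0042], "rot": [0.0, 0.0, 0.055], "claw": 1}, {"xyz": [-0.0524, -0.0031, 0.0042], "rot": [0.0, 0.0, 0.055], "claw": 1}, {"xyz": [-0.0525, -0.0003, 0.0041], "rot": [0.0, 0.0, 0.054], "claw": 1}, {"xyz": [-0.0525, 0.0026, 0.0042], "rot": [0.0, 0.0, 0.055], "claw": 1}]
```

>>> {"fn": "play_rows", "kwargs": {
  "plan": [
    {"xyz": [-0.041, -0.03, 0], "rot": [0, 0, 0.07], "claw": 1},
    {"xyz": [-0.043, -0.027, 0], "rot": [0, 0, 0.07], "claw": 1},
    {"xyz": [-0.045, -0.024, 0], "rot": [0, 0, 0.07], "claw": 1},
    {"xyz": [-0.047, -0.021, 0], "rot": [0, 0, 0.07], "claw": 1},
    {"xyz": [-0.048, -0.018, 0], "rot": [0, 0, 0.07], "claw": 1}
  ],
  "grip_force": 60
}}

```text
time: 1.92
position: [0.3817, 0.38, 0.2499]
tcp_rot: [3.139, -0.003, 2.395]
contact_force: [2.0, 0.1, 0.2]
finger_gap: 0.0855
```

>>> {"fn": "play_rows", "kwargs": {
  "plan": [
    {"xyz": [-0.049, -0.014, 0], "rot": [0, 0, 0.07], "claw": 1},
    {"xyz": [-0.05, -0.011, 0], "rot": [0, 0, 0.07], "claw": 1},
    {"xyz": [-0.051, -0.007, 0], "rot": [0, 0, 0.07], "claw": 1},
    {"xyz": [-0.045, -0.027, 0.004], "rot": [0, 0, 0.055], "claw": 1},
    {"xyz": [-0.046, -0.025, 0.004], "rot": [0, 0, 0.055], "claw": 1}
  ]
}}

```text
time: 2.55
position: [0.472, 0.1365, 0.2422]
tcp_rot: [3.134, -0.004, 2.064]
contact_force: [-0.2, -0.4, -0.1]
finger_gap: 0.0852
```

Run:
```python
from g import *
st()
plan([((.498,-.379,.2),down(87.5))],1)
```

```text
{'time': 2.55, 'position': [0.472, 0.1365, 0.2422], 'tcp_rot': [3.1343, -0.0038, 2.0641], 'contact_force': [-0.1891, -0.4258, -0.1448], 'finger_gap': 0.0852}
[{"xyz": [-0.0466, -0.0221, 0.0039], "rot": [0.001, -0.001, 0.054], "claw": 1}, {"xyz": [-0.0478, -0.0196, 0.0039], "rot": [0.0, 0.0, 0.053], "claw": 1}, {"xyz": [-0.0488, -0.0171, 0.004], "rot": [0.001, -0.001, 0.054], "claw": 1}, {"xyz": [-0.0495, -0.0144, 0.004], "rot": [0.0, 0.0, 0.054], "claw": 1}, {"xyz": [-0.0503, -0.0116, 0.004], "rot": [0.001, -0.001, 0.053], "claw": 1}]
[{"xyz": [-0.0509, -0.009, 0.0041], "rot": [0.001, 0.0, 0.054], "claw": 1}, {"xyz": [-0.0512, -0.0063, 0.0041], "rot": [0.0, -0.001, 0.054], "claw": 1}, {"xyz": [-0.0515, -0.0034, 0.0042], "rot": [0.001, -0.001, 0.054], "claw": 1}, {"xyz": [-0.0516, -0.0007, 0.0041], "rot": [0.001, 0.0, 0.053], "claw": 1}, {"xyz": [-0.0516, 0.0021, 0.0042], "rot": [0.0, -0.001, 0.054], "claw": 1}]
```

>>> {"fn": "play_rows", "kwargs": {
  "plan": [
    {"xyz": [-0.047, -0.022, 0.004], "rot": [0, 0, 0.054], "claw": 1},
    {"xyz": [-0.048, -0.0195, 0.004], "rot": [0, 0, 0.054], "claw": 1},
    {"xyz": [-0.049, -0.017, 0.004], "rot": [0, 0, 0.054], "claw": 1},
    {"xyz": [-0.05, -0.0145, 0.004], "rot": [0, 0, 0.054], "claw": 1},
    {"xyz": [-0.05, -0.0115, 0.004], "rot": [0, 0, 0.054], "claw": 1}
  ]
}}

```text
time: 3.18
position: [0.4856, -0.1301, 0.2215]
tcp_rot: [3.13, -0.006, 1.786]
contact_force: [0.7, -0.1, 0.3]
finger_gap: 0.0854
```

>>> {"fn": "play_rows", "kwargs": {
  "plan": [
    {"xyz": [-0.051, -0.009, 0.004], "rot": [0, 0, 0.054], "claw": 1},
    {"xyz": [-0.051, -0.006, 0.004], "rot": [0, 0, 0.054], "claw": 1},
    {"xyz": [-0.0515, -0.0035, 0.004], "rot": [0, 0, 0.054], "claw": 1},
    {"xyz": [-0.0515, -0.0005, 0.004], "rot": [0, 0, 0.054], "claw": 1},
    {"xyz": [-0.05, 0.002, 0.004], "rot": [0, 0, 0.054], "claw": 1}
  ]
}}

```text
time: 3.8
position: [0.4969, -0.3939, 0.1999]
tcp_rot: [3.129, -0.009, 1.51]
contact_force: [-0.3, 0.3, -0.7]
finger_gap: 0.0852
```

Run:
```python
from ov import *
from g import plan,down
st()
plan([((.498,-.379,.12),down(87.5)),((.498,-.379,.06),down(87.5))],1,maxd=.04)
for n,c,f in(("top",(430,225,500,305),7),("scene",(130,190,240,260),7)):
    s=pickle.load(open(f"{n}0.pkl","rb"));wire(s,[.498,-.379,np.radians(-2.5)],[(0,0,.15,.11,.013,(0,255,0)),(0,0,.014,.06,.043,(0,255,255))],c,f,f"pics/ovc_{n}.png")
```

```text
{'time': 3.8, 'position': [0.4969, -0.3939, 0.1999], 'tcp_rot': [3.1285, -0.0091, 1.5096], 'contact_force': [-0.2645, 0.2837, -0.6965], 'finger_gap': 0.0852}
[{"xyz": [0.0047, -0.0003, 0.0267], "rot": [0.004, -0.003, -0.006], "claw": 1}, {"xyz": [0.0049, -0.0002, 0.0266], "rot": [0.005, -0.003, -0.006], "claw": 1}, {"xyz": [0.0049, 0.0, 0.0266], "rot": [0.004, -0.003, -0.006], "claw": 1}, {"xyz": [0.0, 0.0, 0.03], "rot": [0.0, 0.0, 0.0], "claw": 1}, {"xyz": [0.0, 0.0, 0.03], "rot": [0.0, 0.0, 0.0], "claw": 1}]
```

View pics/ovc_top.png

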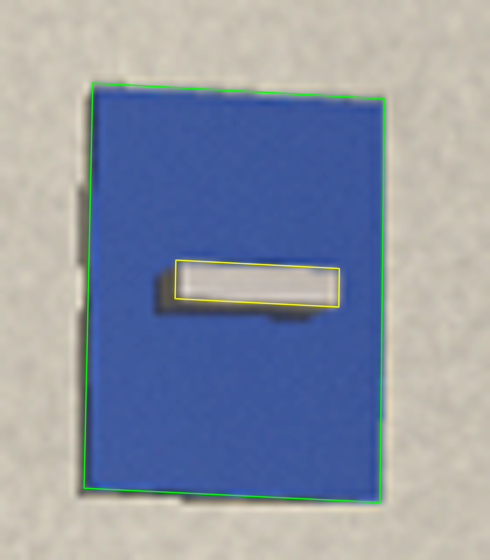

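View pics/ovc_scene.png

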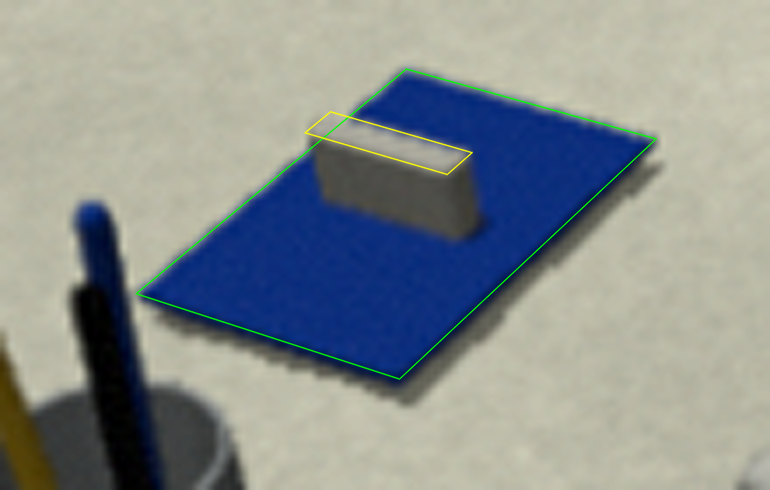

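Both overlays fit the cover within about 1 px. Descending now.

>>> {"fn": "play_rows", "kwargs": {
  "plan": [
    {"xyz": [0.005, 0, 0.0267], "rot": [0.004, -0.003, -0.006], "claw": 1},
    {"xyz": [0.005, 0, 0.0267], "rot": [0.005, -0.003, -0.006], "claw": 1},
    {"xyz": [0.005, 0, 0.0267], "rot": [0.004, -0.003, -0.006], "claw": 1},
    {"xyz": [0, 0, 0.03], "rot": [0, 0, 0], "claw": 1},
    {"xyz": [0, 0, 0.02], "rot": [0, 0, 0], "claw": 1}
  ]
}}

```text
time: 4.42
position: [0.4987, -0.3858, 0.0678]
tcp_rot: [3.138, 0.006, 1.521]
contact_force: [0.0, -1.1, 0.7]
finger_gap: 0.085
```

Run:
```python
from g import *
st()
plan([((.498,-.379,.038),down(87.5))],1,n=3)
```

```text
{'time': 4.425, 'position': [0.4987, -0.3858, 0.0678], 'tcp_rot': [3.1377, 0.0062, 1.5209], 'contact_force': [0.043, -1.0921, 0.668], 'finger_gap': 0.085}
[{"xyz": [0.0023, -0.0004, 0.0099], "rot": [0.001, 0.002, -0.002], "claw": 1}, {"xyz": [0.0023, -0.0004, 0.0099], "rot": [0.002, 0.002, -0.002], "claw": 1}, {"xyz": [0.0023, -0.0003, 0.0099], "rot": [0.001, 0.002, -0.002], "claw": 1}, {"xyz": [0, 0, 0], "rot": [0, 0, 0], "claw": 1}, {"xyz": [0, 0, 0], "rot": [0, 0, 0], "claw": 1}]
```

>>> {"fn": "play_rows", "kwargs": {
  "plan": [
    {"xyz": [0.002, 0, 0.01], "rot": [0.002, 0.002, -0.002], "claw": 1},
    {"xyz": [0.002, 0, 0.01], "rot": [0.002, 0.002, -0.002], "claw": 1},
    {"xyz": [0.002, 0, 0.01], "rot": [0, 0.002, -0.002], "claw": 1},
    {"xyz": [0.001, 0, 0], "rot": [0, 0, 0], "claw": 1},
    {"xyz": [0, 0, 0], "rot": [0, 0, 0], "claw": 1}
  ]
}}

```text
time: 5.05
position: [0.5, -0.3789, 0.0368]
tcp_rot: [3.141, 0.0, 1.528]
contact_force: [-0.2, -0.4, 0.7]
finger_gap: 0.0854
```

>>> {"fn": "play_rows", "kwargs": {
  "plan": [
    {"xyz": [0, 0.002, 0], "rot": [0, 0, 0], "claw": 0},
    {"xyz": [0, 0, 0], "rot": [0, 0, 0], "claw": 0},
    {"xyz": [0, 0, 0], "rot": [0, 0, 0], "claw": 0},
    {"xyz": [0, 0, 0], "rot": [0, 0, 0], "claw": 0},
    {"xyz": [0, 0, 0], "rot": [0, 0, 0], "claw": 0}
  ]
}}

```text
time: 5.68
position: [0.5024, -0.3799, 0.0382]
tcp_rot: [3.139, 0.001, 1.527]
contact_force: [0.9, -0.9, -2.0]
finger_gap: 0.0129
```

Run:
```python
from g import *
st()
plan([((.498,-.379,.24),down(87.5))],0,maxd=.045)
```

```text
{'time': 5.675, 'position': [0.5024, -0.3799, 0.0382], 'tcp_rot': [3.1394, 0.0014, 1.5273], 'contact_force': [0.9479, -0.8644, -2.0151], 'finger_gap': 0.0129}
[{"xyz": [0.0001, -0.0008, -0.0404], "rot": [0.0, 0.0, 0.0], "claw": 0}, {"xyz": [0.0, -0.0008, -0.0403], "rot": [0.001, 0.001, 0.0], "claw": 0}, {"xyz": [0.0002, -0.0009, -0.0404], "rot": [0.0, 0.0, 0.0], "claw": 0}, {"xyz": [0.0001, -0.0008, -0.0404], "rot": [0.001, 0.0, 0.0], "claw": 0}, {"xyz": [0.0001, -0.0009, -0.0403], "rot": [0.0, 0.0, 0.0], "claw": 0}]
```

>>> {"fn": "play_rows", "kwargs": {
  "plan": [
    {"xyz": [0, 0, -0.02], "rot": [0, 0, 0], "claw": 0},
    {"xyz": [0, 0, -0.04], "rot": [0, 0, 0], "claw": 0},
    {"xyz": [0, 0, -0.05], "rot": [0, 0, 0], "claw": 0},
    {"xyz": [0, 0, -0.05], "rot": [0, 0, 0], "claw": 0},
    {"xyz": [0, 0, -0.04], "rot": [0, 0, 0], "claw": 0}
  ]
}}

```text
time: 6.3
position: [0.5, -0.378, 0.2448]
tcp_rot: [-3.139, -0.002, 1.526]
contact_force: [0.4, -0.2, -2.2]
finger_gap: 0.0128
```

Run:
```python
from ov import *
from g import plan,down
st()
plan([((.55,-.12,.26),down(82)),((.6135,.155,.22),down(78.3))],0,maxd=.05)
for n in("top","scene"):
    s=snapshot(n);cv2.imwrite(f"pics/{n}1.png",s["color"])
```

```text
{'time': 6.3, 'position': [0.5, -0.378, 0.2448], 'tcp_rot': [-3.1386, -0.0022, 1.5263], 'contact_force': [0.4016, -0.201, -2.1793], 'finger_gap': 0.0128}
[{"xyz": [0.0433, 0.0064, -0.0025], "rot": [-0.001, 0.0, 0.016], "claw": 0}, {"xyz": [0.0435, 0.0057, -0.0024], "rot": [0.0, -0.001, 0.016], "claw": 0}, {"xyz": [0.0435, 0.005, -0.0025], "rot": [-0.001, 0.0, 0.016], "claw": 0}, {"xyz": [0.0435, 0.0044, -0.0025], "rot": [0.0, 0.0, 0.015], "claw": 0}, {"xyz": [0.0437, 0.0036, -0.0025], "rot": [-0.001, -0.001, 0.016], "claw": 0}]
[{"xyz": [0.0437, 0.003, -0.0026], "rot": [0.0, 0.0, 0.016], "claw": 0}, {"xyz": [0.0469, 0.0041, 0.0067], "rot": [0.0, 0.0, 0.011], "claw": 0}, {"xyz": [0.0469, 0.0036, 0.0067], "rot": [0.0, 0.0, 0.011], "claw": 0}, {"xyz": [0.0469, 0.0031, 0.0066], "rot": [0.0, 0.0, 0.01], "claw": 0}, {"xyz": [0.047, 0.0026, 0.0067], "rot": [0.0, 0.0, 0.011], "claw": 0}]
[{"xyz": [0.0469, 0.0021, 0.0067], "rot": [0.0, 0.0, 0.011], "claw": 0}, {"xyz": [0.0471, 0.0016, 0.0067], "rot": [0.0, 0.0, 0.011], "claw": 0}, {"xyz": [0, 0, 0], "rot": [0, 0, 0], "claw": 0}, {"xyz": [0, 0, 0], "rot": [0, 0, 0], "claw": 0}, {"xyz": [0, 0, 0], "rot": [0, 0, 0], "claw": 0}]
```

View pics/scene1.png

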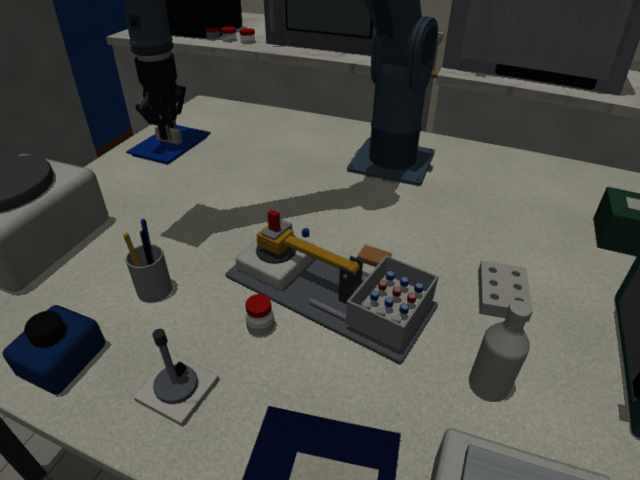

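The cover is held level and clear at (168,143). Carrying it across above the tab.

>>> {"fn": "play_rows", "kwargs": {
  "plan": [
    {"xyz": [0.043, 0.006, -0.003], "rot": [0, 0, 0.016], "claw": 0},
    {"xyz": [0.043, 0.006, -0.003], "rot": [0, 0, 0.016], "claw": 0},
    {"xyz": [0.044, 0.005, -0.003], "rot": [0, 0, 0.016], "claw": 0},
    {"xyz": [0.044, 0.004, -0.003], "rot": [0, 0, 0.016], "claw": 0},
    {"xyz": [0.044, 0.004, -0.003], "rot": [0, 0, 0.016], "claw": 0}
  ]
}}

```text
time: 7.02
position: [0.5413, -0.1623, 0.2637]
tcp_rot: [3.139, 0.003, 1.434]
contact_force: [0.5, -0.5, -1.4]
finger_gap: 0.0128
```

>>> {"fn": "play_rows", "kwargs": {
  "plan": [
    {"xyz": [0.044, 0.003, -0.003], "rot": [0, 0, 0.016], "claw": 0},
    {"xyz": [0.047, 0.004, 0], "rot": [0, 0, 0.011], "claw": 0},
    {"xyz": [0.047, 0.004, 0], "rot": [0, 0, 0.011], "claw": 0},
    {"xyz": [0.047, 0.003, 0], "rot": [0, 0, 0.011], "claw": 0},
    {"xyz": [0.047, 0.003, 0.004], "rot": [0, 0, 0.011], "claw": 0}
  ]
}}

```text
time: 7.65
position: [0.5942, 0.0709, 0.2625]
tcp_rot: [3.141, 0.002, 1.37]
contact_force: [0.9, -1.2, -1.4]
finger_gap: 0.0127
```

>>> {"fn": "play_rows", "kwargs": {
  "plan": [
    {"xyz": [0.047, 0.002, 0.007], "rot": [0, 0, 0.011], "claw": 0},
    {"xyz": [0.044, 0.002, 0.007], "rot": [0, 0, 0.011], "claw": 0},
    {"xyz": [0, 0, 0.01], "rot": [0, 0, 0], "claw": 0},
    {"xyz": [0, 0, 0], "rot": [0, 0, 0], "claw": 0},
    {"xyz": [0, 0, 0], "rot": [0, 0, 0], "claw": 0}
  ]
}}

```text
time: 8.28
position: [0.6145, 0.1655, 0.2363]
tcp_rot: [-3.138, 0.003, 1.352]
contact_force: [0.2, -0.1, -1.6]
finger_gap: 0.0131
```

Run:
```python
from g import *
st()
plan([((.6135,.155,.16),down(78.3))],0,n=4)
```

```text
{'time': 8.275, 'position': [0.6145, 0.1655, 0.2363], 'tcp_rot': [-3.1384, 0.0026, 1.3523], 'contact_force': [0.1961, -0.0788, -1.5684], 'finger_gap': 0.0131}
[{"xyz": [-0.0026, 0.0004, 0.0191], "rot": [-0.001, 0.001, -0.004], "claw": 0}, {"xyz": [-0.0026, 0.0004, 0.0191], "rot": [-0.001, 0.0, -0.003], "claw": 0}, {"xyz": [-0.0026, 0.0003, 0.0191], "rot": [0.0, 0.001, -0.004], "claw": 0}, {"xyz": [-0.0026, 0.0003, 0.0191], "rot": [-0.001, 0.001, -0.003], "claw": 0}, {"xyz": [0, 0, 0], "rot": [0, 0, 0], "claw": 0}]
```

>>> {"fn": "play_rows", "kwargs": {
  "plan": [
    {"xyz": [-0.003, 0, 0.02], "rot": [-0.001, 0.001, -0.004], "claw": 0},
    {"xyz": [-0.003, 0, 0.02], "rot": [-0.001, 0.001, -0.004], "claw": 0},
    {"xyz": [-0.003, 0, 0.02], "rot": [0, 0.001, -0.004], "claw": 0},
    {"xyz": [-0.002, 0, 0.02], "rot": [0, 0, -0.004], "claw": 0},
    {"xyz": [0, 0, 0], "rot": [0, 0, 0], "claw": 0}
  ]
}}

```text
time: 8.9
position: [0.6135, 0.1473, 0.1582]
tcp_rot: [3.138, -0.001, 1.359]
contact_force: [0.0, -0.4, -0.8]
finger_gap: 0.0136
```

```bash
cat > cov.py <<'E'
from ov import *
def look(tag,zt=None):
    o=st();pos=np.array(o["position"]);yaw=o["tcp_rot"][2]-np.pi/2
    for n in("top","scene"):
        s=snapshot(n);pickle.dump(s,open(f"{n}_{tag}.pkl","wb"))
        hsv=cv2.cvtColor(s["color"],cv2.COLOR_BGR2HSV);P,u,v=cloud(s);H=hsv[v,u]
        near=(np.hypot(P[:,0]-pos[0],P[:,1]-pos[1])<.12)&(P[:,2]>.07)
        m=near&(H[:,0]>100)&(H[:,0]<130)&(H[:,1]>120)
        zt_=np.median(P[m,2]);m&=abs(P[:,2]-zt_)<.012
        print(n,"cover",m.sum(),rect(P[m]),"ztop",zt_.round(4))
        z=zt if zt else pos[2]-.025
        w=[(0,0,.15,.11,z,(0,255,0))]
        c=w2px(s,pos)[0].astype(int)
        q=[max(0,c[0]-65),max(0,c[1]-50),c[0]+65,c[1]+60]
        wire(s,[pos[0],pos[1],yaw],w,q,6,f"pics/{tag}_{n}.png")
E
python3 - <<'E'
from cov import *
look("a")
E
```

```text
{'time': 8.9, 'position': [0.6135, 0.1473, 0.1582], 'tcp_rot': [3.1383, -0.001, 1.3591], 'contact_force': [0.0075, -0.4301, -0.8245], 'finger_gap': 0.0136}
top cover 1182 (array([0.6069, 0.1198]), array([0.0563, 0.1475]), 77.85) ztop 0.1324
scene cover 2739 (array([0.6152, 0.1465]), array([0.1098, 0.1508]), 77.93) ztop 0.1346
```

View pics/a_scene.png

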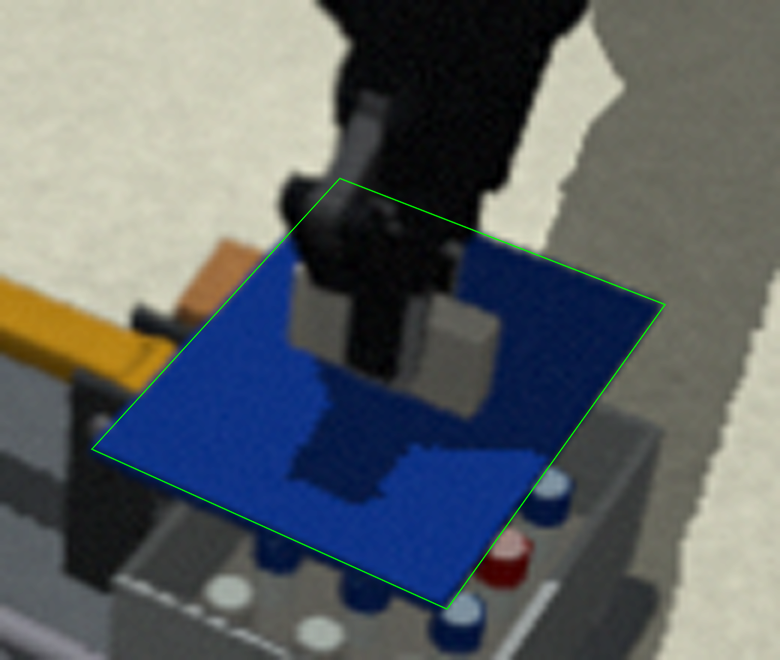

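View pics/a_top.png

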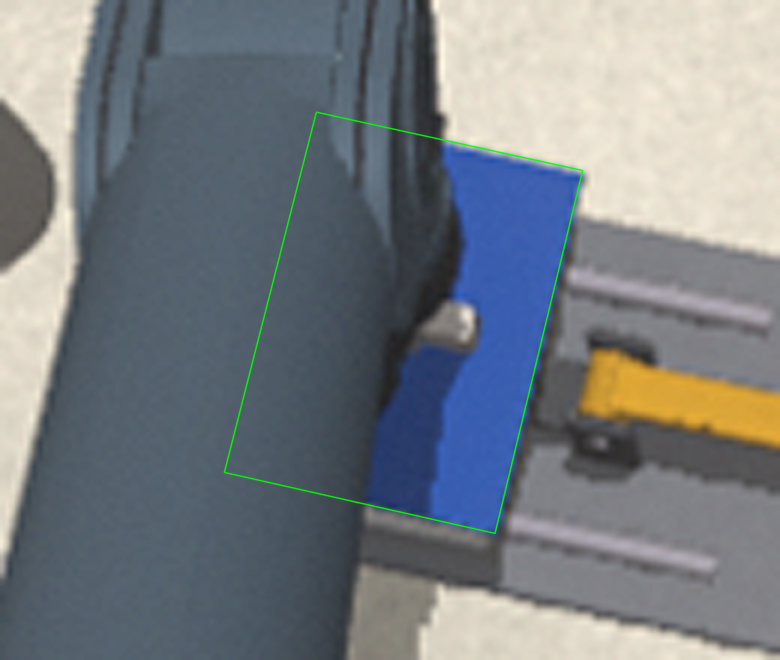

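Run:
```python
from g import *
plan([((.6133,.1558,.135),down(78.3))],0,n=4)
```

```text
[{"xyz": [0.0018, -0.0009, 0.0062], "rot": [0.002, -0.001, -0.002], "claw": 0}, {"xyz": [0.0018, -0.0008, 0.0063], "rot": [0.001, 0.0, -0.001], "claw": 0}, {"xyz": [0.0018, -0.0009, 0.0062], "rot": [0.002, -0.001, -0.002], "claw": 0}, {"xyz": [0.0019, -0.0008, 0.0063], "rot": [0.002, -0.001, -0.002], "claw": 0}, {"xyz": [0, 0, 0], "rot": [0, 0, 0], "claw": 0}]
```

>>> {"fn": "play_rows", "kwargs": {
  "plan": [
    {"xyz": [0.002, -0.001, 0.006], "rot": [0.002, -0.001, -0.002], "claw": 0},
    {"xyz": [0.002, -0.001, 0.006], "rot": [0.002, 0, -0.002], "claw": 0},
    {"xyz": [0.002, -0.001, 0.006], "rot": [0.001, -0.001, -0.002], "claw": 0},
    {"xyz": [0.002, -0.001, 0.006], "rot": [0.001, 0, -0.001], "claw": 0},
    {"xyz": [0, 0, 0], "rot": [0, 0, 0], "claw": 0}
  ]
}}

```text
time: 9.62
position: [0.6138, 0.1582, 0.1364]
tcp_rot: [3.139, -0.003, 1.368]
contact_force: [-0.8, -0.0, -2.5]
finger_gap: 0.013
```

Run:
```python
from g import *
for i in range(3): st()
plan([((.6133,.1558,.127),down(78.3))],0,n=4)
```

```text
{'time': 9.625, 'position': [0.6138, 0.1582, 0.1364], 'tcp_rot': [3.139, -0.0027, 1.3678], 'contact_force': [-0.8005, -0.026, -2.5319], 'finger_gap': 0.013}
{'time': 9.625, 'position': [0.6138, 0.1582, 0.1364], 'tcp_rot': [3.139, -0.0027, 1.3678], 'contact_force': [-0.8005, -0.026, -2.5319], 'finger_gap': 0.013}
{'time': 9.625, 'position': [0.6138, 0.1582, 0.1364], 'tcp_rot': [3.139, -0.0027, 1.3678], 'contact_force': [-0.8005, -0.026, -2.5319], 'finger_gap': 0.013}
[{"xyz": [-0.0006, 0.0, 0.0024], "rot": [0.001, -0.001, 0.0], "claw": 0}, {"xyz": [-0.0006, 0.0, 0.0023], "rot": [0.0, 0.0, 0.001], "claw": 0}, {"xyz": [-0.0007, 0.0, 0.0024], "rot": [0.001, -0.001, 0.0], "claw": 0}, {"xyz": [-0.0006, 0.0, 0.0023], "rot": [0.001, -0.001, 0.0], "claw": 0}, {"xyz": [0, 0, 0], "rot": [0, 0, 0], "claw": 0}]
```

>>> {"fn": "play_rows", "kwargs": {
  "plan": [
    {"xyz": [-0.001, 0, 0.003], "rot": [0, -0.001, 0], "claw": 0},
    {"xyz": [-0.001, 0, 0.002], "rot": [0, -0.001, 0], "claw": 0},
    {"xyz": [0, 0, 0.002], "rot": [0, 0, 0], "claw": 0},
    {"xyz": [0, 0, 0], "rot": [0, 0, 0], "claw": 0},
    {"xyz": [0, 0, 0], "rot": [0, 0, 0], "claw": 0}
  ]
}}

```text
time: 10.25
position: [0.6137, 0.1557, 0.1293]
tcp_rot: [3.138, -0.0, 1.367]
contact_force: [0.4, 0.1, -1.6]
finger_gap: 0.0126
```

Run:
```python
from cov import *
look("b")
st()
```

```text
{'time': 10.25, 'position': [0.6137, 0.1557, 0.1293], 'tcp_rot': [3.1384, -0.0005, 1.3673], 'contact_force': [0.434, 0.0959, -1.6025], 'finger_gap': 0.0126}
top cover 1165 (array([0.6079, 0.1302]), array([0.0604, 0.1479]), 77.82) ztop 0.1034
scene cover 2705 (array([0.614 , 0.1547]), array([0.1105, 0.1515]), 78.0) ztop 0.1044
{'time': 10.35, 'position': [0.6137, 0.1558, 0.1293], 'tcp_rot': [3.1384, -0.0005, 1.3674], 'contact_force': [1.1536, 0.2231, -0.9212], 'finger_gap': 0.0129}
```

View pics/b_scene.png

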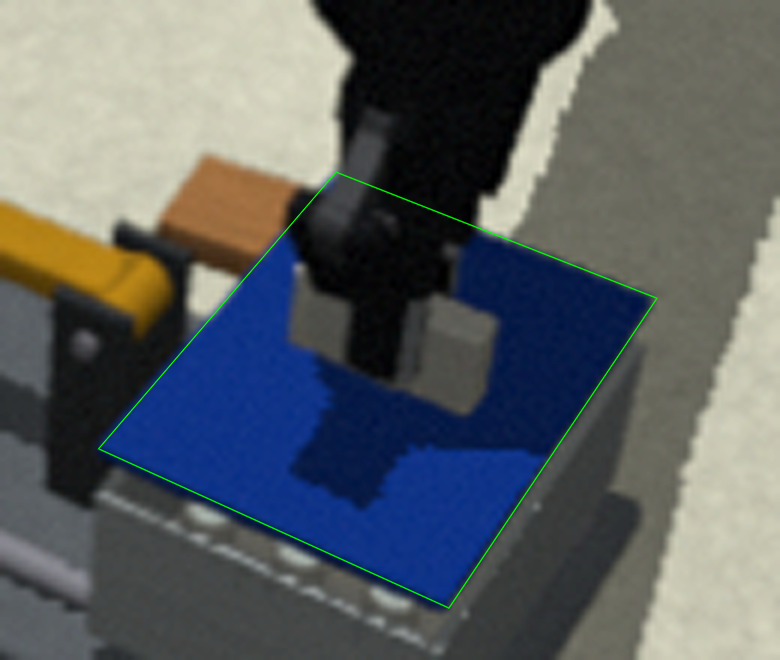

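View pics/b_top.png

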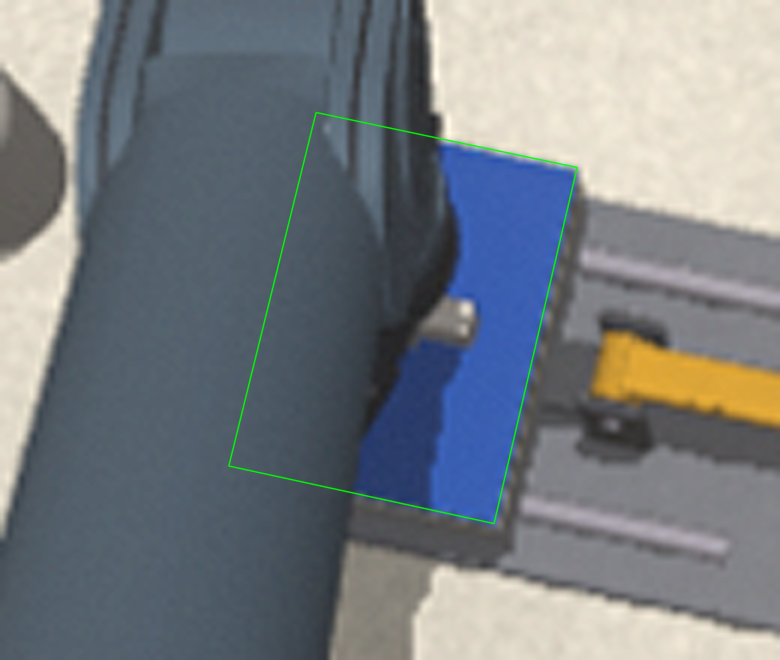

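Run:
```python
from ov import *
for n in("top","scene"):
    s=pickle.load(open(f"{n}_b.pkl","rb"));c=w2px(s,np.array([.6137,.1557,.1293]))[0].astype(int)
    q=[c[0]-65,c[1]-50,c[0]+65,c[1]+60]
    wire(s,[.6135,.1553,-.204],[(0,0,.15,.11,.085,(0,255,0))],q,6,f"pics/c_{n}.png")
```

```text
(no output)
```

View pics/c_scene.png

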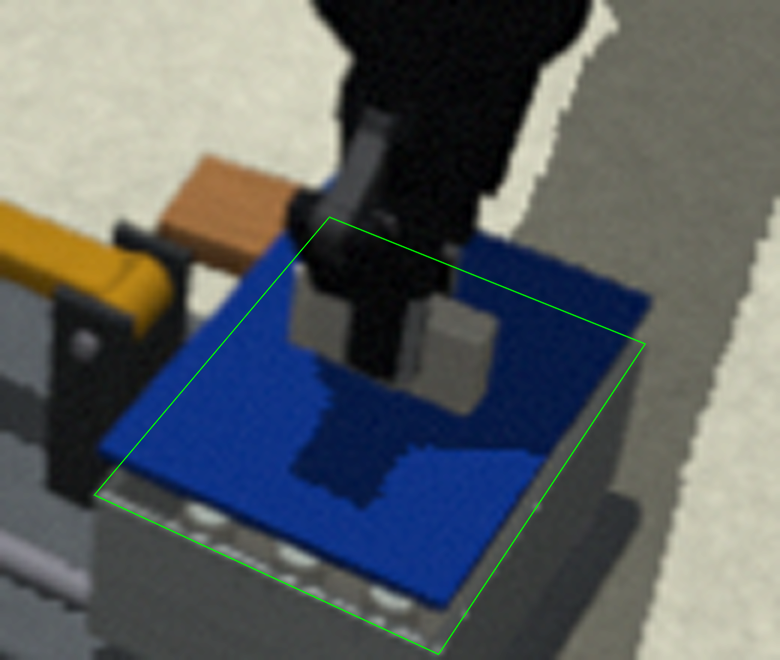

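View pics/c_top.png

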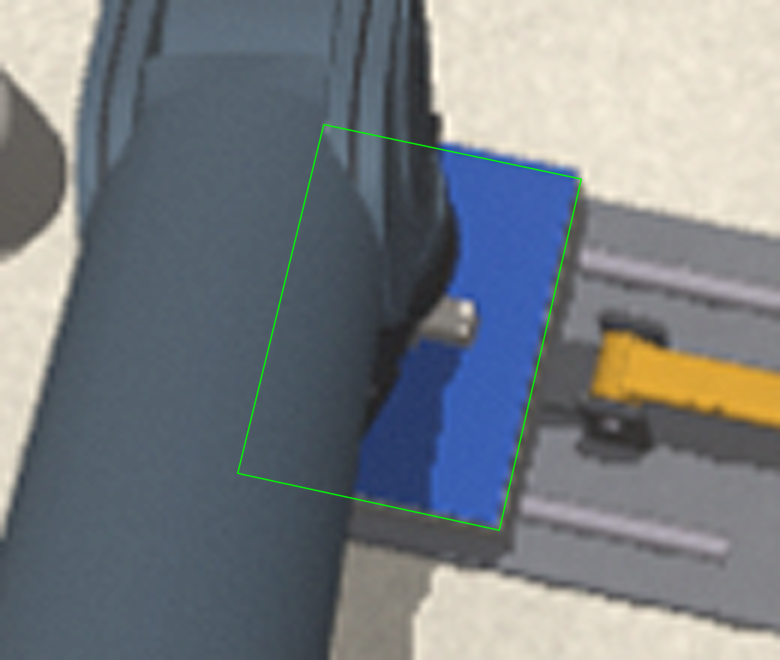

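>>> {"fn": "play_rows", "kwargs": {
  "plan": [
    {"xyz": [-0.0005, 0, 0.003], "rot": [0.001, 0, 0], "claw": 0},
    {"xyz": [0, 0, 0.003], "rot": [0.001, 0, 0], "claw": 0},
    {"xyz": [0, 0, 0.003], "rot": [0, 0, 0], "claw": 0},
    {"xyz": [0, 0, 0], "rot": [0, 0, 0], "claw": 0},
    {"xyz": [0, 0, 0], "rot": [0, 0, 0], "claw": 0}
  ]
}}

```text
time: 10.98
position: [0.6135, 0.1553, 0.1195]
tcp_rot: [3.141, -0.0, 1.367]
contact_force: [0.8, -0.0, -1.3]
finger_gap: 0.0128
```

>>> {"fn": "play_rows", "kwargs": {
  "plan": [
    {"xyz": [0, 0, 0.002], "rot": [0, 0, 0], "claw": 0},
    {"xyz": [0, 0, 0.002], "rot": [0, 0, 0], "claw": 0},
    {"xyz": [0, 0, 0.001], "rot": [0, 0, 0], "claw": 0},
    {"xyz": [0, 0, 0], "rot": [0, 0, 0], "claw": 0},
    {"xyz": [0, 0, 0], "rot": [0, 0, 0], "claw": 0}
  ]
}}

```text
time: 11.6
position: [0.6138, 0.1554, 0.1152]
tcp_rot: [3.14, -0.001, 1.368]
contact_force: [0.4, 0.4, -1.2]
finger_gap: 0.0129
```

Run:
```python
from cov import *
look("d")
```

```text
{'time': 11.6, 'position': [0.6138, 0.1554, 0.1152], 'tcp_rot': [3.1405, -0.001, 1.3675], 'contact_force': [0.3946, 0.387, -1.1632], 'finger_gap': 0.0129}
top cover 1141 (array([0.6078, 0.1293]), array([0.0611, 0.1485]), 77.24) ztop 0.0894
scene cover 2680 (array([0.6138, 0.1542]), array([0.111 , 0.1514]), 78.08) ztop 0.0903
```

View pics/d_scene.png

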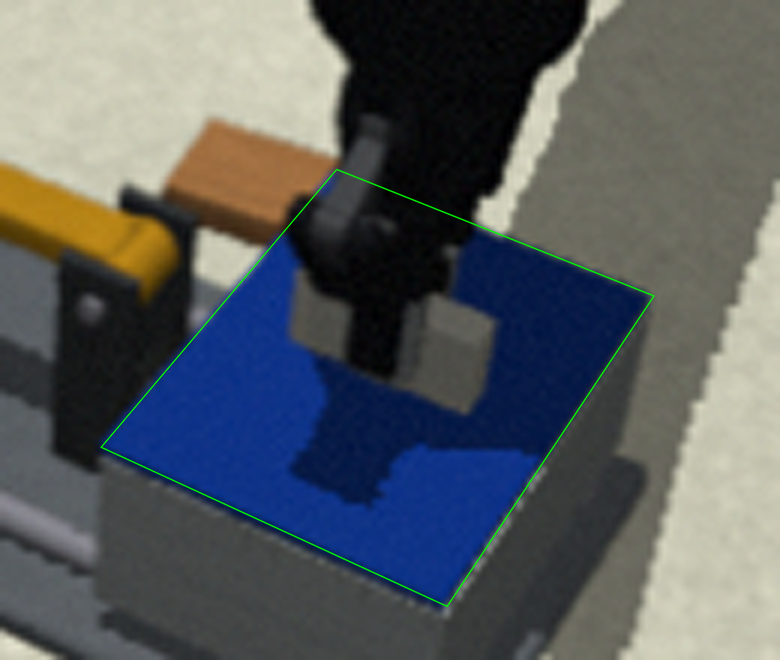

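Cover is in and flush at the rim, no side force. A small push to feel the seat.

>>> {"fn": "play_rows", "kwargs": {
  "plan": [
    {"xyz": [0, 0, 0.001], "rot": [0, 0, 0], "claw": 0},
    {"xyz": [0, 0, 0.001], "rot": [0, 0, 0], "claw": 0},
    {"xyz": [0, 0, 0.001], "rot": [0, 0, 0], "claw": 0},
    {"xyz": [0, 0, 0], "rot": [0, 0, 0], "claw": 0},
    {"xyz": [0, 0, 0], "rot": [0, 0, 0], "claw": 0}
  ]
}}

```text
time: 12.32
position: [0.6139, 0.1553, 0.1152]
tcp_rot: [3.141, -0.002, 1.367]
contact_force: [0.7, 0.1, 0.2]
finger_gap: 0.013
```

>>> {"fn": "play_rows", "kwargs": {
  "plan": [
    {"xyz": [0, 0, 0], "rot": [0, 0, 0], "claw": 0.6},
    {"xyz": [0, 0, 0], "rot": [0, 0, 0], "claw": 0.6},
    {"xyz": [0, 0, 0], "rot": [0, 0, 0], "claw": 0.6},
    {"xyz": [0, 0, -0.01], "rot": [0, 0, 0], "claw": 0.6},
    {"xyz": [0, 0, -0.02], "rot": [0, 0, 0], "claw": 0.6}
  ]
}}

```text
time: 12.95
position: [0.6134, 0.1551, 0.1454]
tcp_rot: [-3.141, -0.001, 1.367]
contact_force: [0.1, 0.4, 0.4]
finger_gap: 0.0512
```

>>> {"fn": "play_rows", "kwargs": {
  "plan": [
    {"xyz": [0, 0, -0.03], "rot": [0, 0, 0], "claw": 0.6},
    {"xyz": [0, 0, -0.04], "rot": [0, 0, 0], "claw": 0.6},
    {"xyz": [-0.04, 0, -0.03], "rot": [0, 0, 0], "claw": 0.6},
    {"xyz": [-0.05, 0, 0], "rot": [0, 0, 0], "claw": 0.6},
    {"xyz": [-0.05, 0, 0], "rot": [0, 0, 0], "claw": 0.6}
  ]
}}

```text
time: 13.58
position: [0.5882, 0.0195, 0.2578]
tcp_rot: [3.132, -0.008, 1.376]
contact_force: [0.1, -0.2, -0.2]
finger_gap: 0.0512
```

Run:
```python
from ov import *
from g import plan,down
st()
for n in("top","scene"):
    s=snapshot(n);pickle.dump(s,open(f"{n}_e.pkl","wb"))
    hsv=cv2.cvtColor(s["color"],cv2.COLOR_BGR2HSV);P,u,v=cloud(s);H=hsv[v,u]
    m=(np.hypot(P[:,0]-.6137,P[:,1]-.1553)<.11)&(P[:,2]>.07)&(P[:,2]<.11)&(H[:,0]>100)&(H[:,0]<130)&(H[:,1]>120)
    A=np.c_[P[m,:2],np.ones(m.sum())];c=np.linalg.lstsq(A,P[m,2],rcond=None)[0]
    print(n,m.sum(),rect(P[m]),np.median(P[m,2]).round(4),"slope",c[:2].round(3))
    c=w2px(s,np.array([.6137,.1553,.09]))[0].astype(int)
    wire(s,[.6137,.1553,-.204],[(0,0,.15,.11,.09,(0,255,0)),(0,0,.15,.11,.085,(0,255,255))],[c[0]-65,c[1]-50,c[0]+65,c[1]+60],6,f"pics/e_{n}.png")
```

```text
{'time': 13.575, 'position': [0.5882, 0.0195, 0.2578], 'tcp_rot': [3.1319, -0.0078, 1.3757], 'contact_force': [0.0886, -0.2337, -0.2345], 'finger_gap': 0.0512}
top 1757 (array([0.6155, 0.167 ]), array([0.0843, 0.1489]), 78.64) 0.0893 slope [-0.003 -0.004]
scene 3052 (array([0.6139, 0.1536]), array([0.112 , 0.1525]), 78.06) 0.0902 slope [-0.003 -0.002]
```

View pics/e_scene.png

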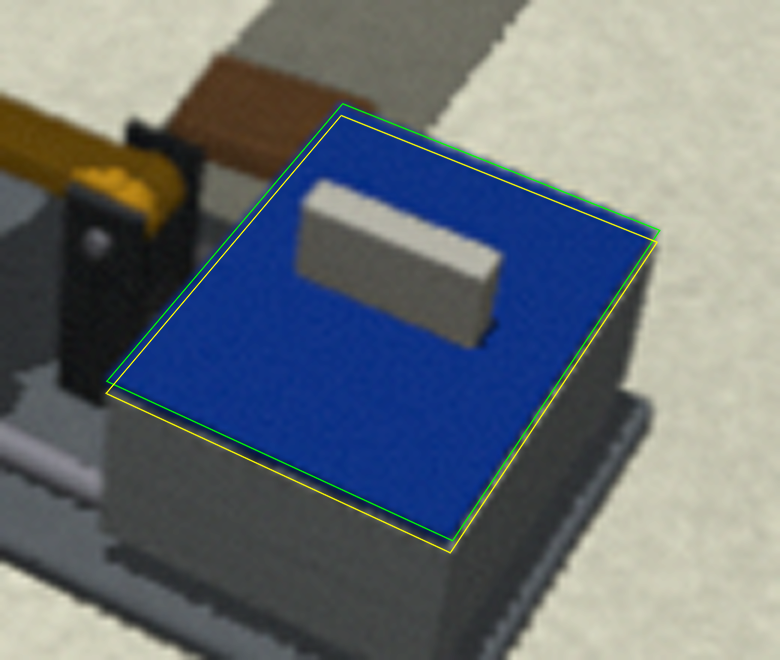

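View pics/e_top.png

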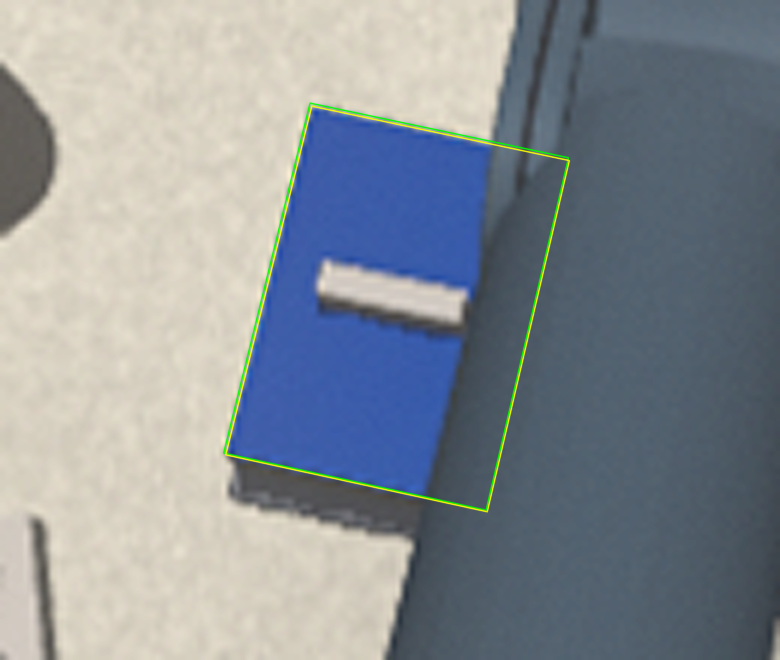

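Cover seated: level (slopes ≤0.004), plate top 0.090, outline matches the tray. Now the tab.

Run:
```python
from ov import *
from g import plan,down
for n in("top","scene"):
    s=pickle.load(open(f"{n}0.pkl","rb"));c=w2px(s,np.array([.559,-.109,.12]))[0].astype(int)
    wire(s,[.559,-.109,-.204],[(0,0,.014,.022,.1465,(0,255,0)),(0,0,.052,.056,.098,(255,255,0)),(0,0,.014,.022,.1045,(255,0,255))],[c[0]-30,c[1]-25,c[0]+30,c[1]+25],12,f"pics/t_{n}.png")
plan([((.559,-.109,.22),down(78.3))],.6)
```

```text
[{"xyz": [-0.0418, -0.0011, 0.0126], "rot": [0.003, -0.001, -0.001], "claw": 0.6}, {"xyz": [-0.0417, -0.0012, 0.0126], "rot": [0.004, -0.002, 0.0], "claw": 0.6}, {"xyz": [-0.0417, -0.001, 0.0128], "rot": [0.003, -0.001, -0.001], "claw": 0.6}, {"xyz": [0, 0, 0], "rot": [0, 0, 0], "claw": 0.6}, {"xyz": [0, 0, 0], "rot": [0, 0, 0], "claw": 0.6}]
```

View pics/t_scene.png

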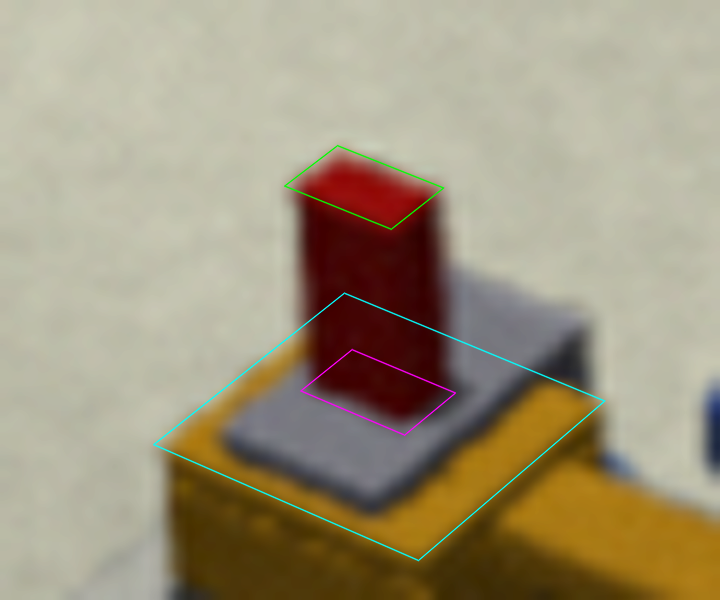

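View pics/t_top.png

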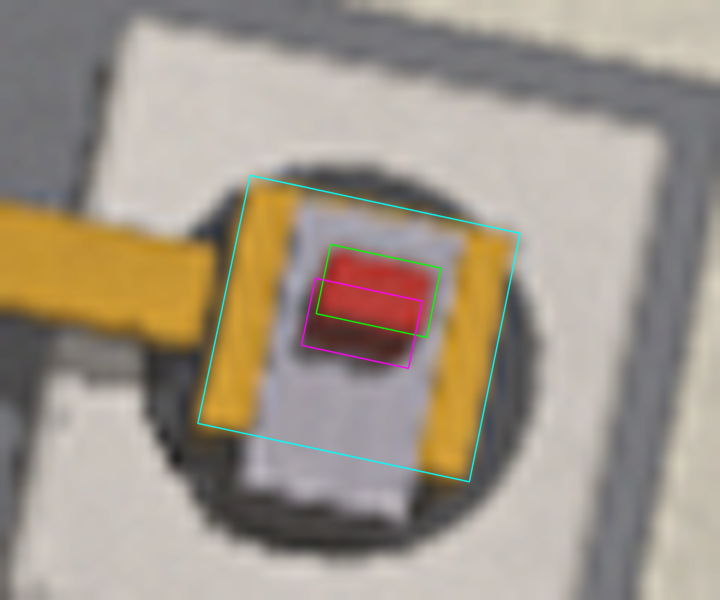

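>>> {"fn": "play_rows", "kwargs": {
  "plan": [
    {"xyz": [-0.042, -0.001, 0.01], "rot": [0.003, -0.001, 0], "claw": 0.6},
    {"xyz": [-0.042, -0.001, 0.01], "rot": [0.004, -0.002, 0], "claw": 0.6},
    {"xyz": [-0.042, -0.001, 0.01], "rot": [0.003, -0.001, 0], "claw": 0.6},
    {"xyz": [0, 0, 0], "rot": [0, 0, 0], "claw": 0.6},
    {"xyz": [0, 0, 0], "rot": [0, 0, 0], "claw": 0.6}
  ]
}}

```text
time: 14.3
position: [0.5608, -0.1125, 0.234]
tcp_rot: [3.133, -0.004, 1.365]
contact_force: [-0.2, 0.1, 0.4]
finger_gap: 0.0515
```

Run:
```python
from g import *
st()
plan([((.559,-.109,.175),down(78.3))],.6,n=4)
```

```text
{'time': 14.3, 'position': [0.5608, -0.1125, 0.234], 'tcp_rot': [3.1329, -0.0044, 1.3646], 'contact_force': [-0.1742, 0.1167, 0.3567], 'finger_gap': 0.0515}
[{"xyz": [0.0007, -0.0007, 0.0147], "rot": [0.002, -0.001, -0.001], "claw": 0.6}, {"xyz": [0.0007, -0.0008, 0.0148], "rot": [0.002, -0.001, 0.0], "claw": 0.6}, {"xyz": [0.0007, -0.0007, 0.0147], "rot": [0.003, -0.001, -0.001], "claw": 0.6}, {"xyz": [0.0008, -0.0006, 0.0148], "rot": [0.002, -0.001, 0.0], "claw": 0.6}, {"xyz": [0, 0, 0], "rot": [0, 0, 0], "claw": 0.6}]
```

>>> {"fn": "play_rows", "kwargs": {
  "plan": [
    {"xyz": [0.0007, -0.0007, 0.015], "rot": [0.002, -0.001, 0], "claw": 0.6},
    {"xyz": [0.0007, -0.0007, 0.015], "rot": [0.002, -0.001, 0], "claw": 0.6},
    {"xyz": [0.0007, -0.0007, 0.015], "rot": [0.002, -0.001, 0], "claw": 0.6},
    {"xyz": [0.0007, -0.0007, 0.013], "rot": [0.002, -0.001, 0], "claw": 0.6},
    {"xyz": [0, 0, 0], "rot": [0, 0, 0], "claw": 0.6}
  ]
}}

```text
time: 14.92
position: [0.5593, -0.1047, 0.1714]
tcp_rot: [-3.14, -0.001, 1.37]
contact_force: [0.2, 0.1, 0.5]
finger_gap: 0.051
```

Run:
```python
from g import *
st()
plan([((.559,-.109,.1295),down(78.3))],.6,n=4)
s=snapshot("scene");cv2.imwrite("pics/f.png",cv2.resize(s["color"][150:290,190:370],None,fx=4,fy=4,interpolation=cv2.INTER_CUBIC))
```

```text
{'time': 14.925, 'position': [0.5593, -0.1047, 0.1714], 'tcp_rot': [-3.1402, -0.0014, 1.3701], 'contact_force': [0.1886, 0.0741, 0.4744], 'finger_gap': 0.051}
[{"xyz": [-0.0011, 0.0002, 0.0105], "rot": [0.0, 0.0, 0.001], "claw": 0.6}, {"xyz": [-0.0011, 0.0001, 0.0104], "rot": [-0.001, -0.001, 0.001], "claw": 0.6}, {"xyz": [-0.001, 0.0002, 0.0105], "rot": [0.0, 0.0, 0.001], "claw": 0.6}, {"xyz": [-0.0011, 0.0001, 0.0105], "rot": [0.0, 0.0, 0.001], "claw": 0.6}, {"xyz": [0, 0, 0], "rot": [0, 0, 0], "claw": 0.6}]
```

View pics/f.png

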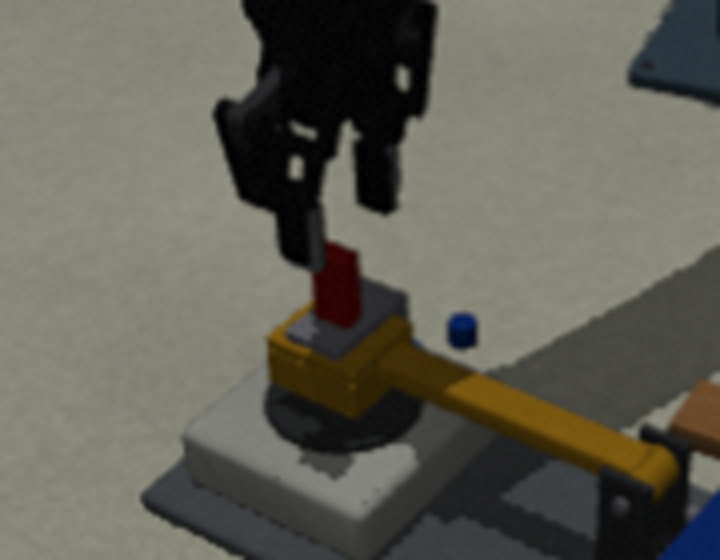

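The fingers straddle the tab. Descending.

>>> {"fn": "play_rows", "kwargs": {
  "plan": [
    {"xyz": [-0.001, 0, 0.011], "rot": [0, 0, 0.001], "claw": 0.6},
    {"xyz": [-0.001, 0, 0.01], "rot": [0, 0, 0.001], "claw": 0.6},
    {"xyz": [-0.001, 0, 0.01], "rot": [0, 0, 0], "claw": 0.6},
    {"xyz": [-0.001, 0, 0.009], "rot": [0, 0, 0], "claw": 0.6},
    {"xyz": [0, 0, 0], "rot": [0, 0, 0], "claw": 0.6}
  ]
}}

```text
time: 15.6
position: [0.5593, -0.1097, 0.1298]
tcp_rot: [3.141, -0.001, 1.367]
contact_force: [-0.0, -0.4, 0.3]
finger_gap: 0.0514
```

>>> {"fn": "play_rows", "kwargs": {
  "plan": [
    {"xyz": [0, 0, 0], "rot": [0, 0, 0], "claw": 0},
    {"xyz": [0, 0, 0], "rot": [0, 0, 0], "claw": 0},
    {"xyz": [0, 0, 0], "rot": [0, 0, 0], "claw": 0},
    {"xyz": [0, 0, 0], "rot": [0, 0, 0], "claw": 0},
    {"xyz": [0, 0, 0], "rot": [0, 0, 0], "claw": 0}
  ],
  "grip_force": 80
}}

```text
time: 16.23
position: [0.5594, -0.1097, 0.1304]
tcp_rot: [3.14, -0.002, 1.367]
contact_force: [-0.2, -0.3, -0.7]
finger_gap: 0.0132
```

>>> {"fn": "play_rows", "kwargs": {
  "plan": [
    {"xyz": [0, -0.003, 0], "rot": [0, 0, 0], "claw": 0},
    {"xyz": [0, -0.003, 0], "rot": [0, 0, 0], "claw": 0},
    {"xyz": [0, -0.003, 0], "rot": [0, 0, 0], "claw": 0},
    {"xyz": [0, -0.003, 0], "rot": [0, 0, 0], "claw": 0},
    {"xyz": [0, 0, 0], "rot": [0, 0, 0], "claw": 0}
  ]
}}

```text
time: 16.85
position: [0.5515, -0.1079, 0.1316]
tcp_rot: [3.13, -0.001, 1.368]
contact_force: [5.7, -0.7, -3.1]
finger_gap: 0.0132
```

>>> {"fn": "play_rows", "kwargs": {
  "plan": [
    {"xyz": [0, -0.004, 0.001], "rot": [0.004, 0, 0], "claw": 0},
    {"xyz": [0, -0.004, 0], "rot": [0.004, 0, 0], "claw": 0},
    {"xyz": [0, -0.003, 0], "rot": [0, 0, 0], "claw": 0},
    {"xyz": [0, -0.002, 0], "rot": [0, 0, 0], "claw": 0},
    {"xyz": [0, -0.002, 0], "rot": [0, 0, 0], "claw": 0}
  ]
}}

```text
time: 17.48
position: [0.5449, -0.1064, 0.1332]
tcp_rot: [3.119, 0.001, 1.369]
contact_force: [8.4, -0.9, -5.2]
finger_gap: 0.0129
```

Run:
```python
from h import *
st()
s=snapshot("scene");cv2.imwrite("pics/g.png",cv2.resize(s["color"][150:290,190:370],None,fx=4,fy=4,interpolation=cv2.INTER_CUBIC))
```

```text
{'time': 17.475, 'position': [0.5449, -0.1064, 0.1332], 'tcp_rot': [3.1188, 0.0009, 1.3687], 'contact_force': [8.4014, -0.886, -5.2415], 'finger_gap': 0.0129}
```

View pics/g.png

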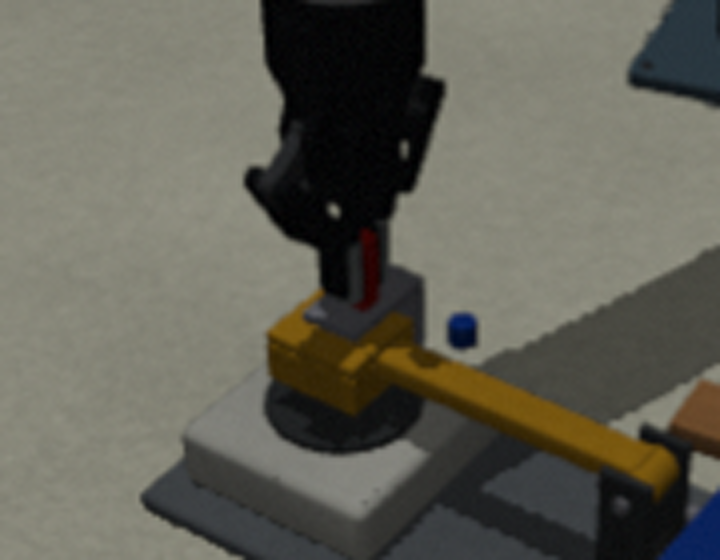

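Latch at its stop (8.4 N, ~14 mm travel), tongue still down. Start lifting along the hinge arc with the pull kept on.

>>> {"fn": "play_rows", "kwargs": {
  "plan": [
    {"xyz": [0, -0.0015, 0], "rot": [0.003, 0, 0], "claw": 0},
    {"xyz": [0.001, -0.0015, -0.004], "rot": [0.002, -0.02, 0], "claw": 0},
    {"xyz": [0.0015, -0.0015, -0.006], "rot": [0.002, -0.03, 0], "claw": 0},
    {"xyz": [0.002, -0.0015, -0.007], "rot": [0.002, -0.04, 0], "claw": 0},
    {"xyz": [0.002, -0.0015, -0.007], "rot": [0.002, -0.04, 0], "claw": 0}
  ]
}}

```text
time: 18.15
position: [0.5463, -0.098, 0.1587]
tcp_rot: [3.112, 0.136, 1.367]
contact_force: [10.6, -2.1, -8.6]
finger_gap: 0.0133
```

```bash
cat > tt.py <<'E'
from g import *
import sys
o=st();Rm=R.from_euler("xyz",o["tcp_rot"])
H=np.array([.5955,.0669,.085]);S=R.from_euler("z",-.204)
r=S.inv().apply(np.array(o["position"])-H);print("r in shaker",r.round(4),"ang from pos",(np.arctan2(r[2],-r[1])-np.arctan2(.047,.18)).round(3),"radius",np.hypot(r[1],r[2]).round(4))
print("tool z in shaker",S.inv().apply(Rm.apply([0,0,1])).round(3),"tool y",S.inv().apply(Rm.apply([0,1,0])).round(3))
s=snapshot("scene");cv2.imwrite(f"pics/{sys.argv[1]}.png",cv2.resize(s["color"][130:290,190:390],None,fx=3.5,fy=3.5,interpolation=cv2.INTER_CUBIC))
E
python3 tt.py i
```

```text
{'time': 18.15, 'position': [0.5463, -0.098, 0.1587], 'tcp_rot': [3.1122, 0.136, 1.3675], 'contact_force': [10.566, -2.1333, -8.5651], 'finger_gap': 0.0133}
r in shaker [-0.0147 -0.1714  0.0737] ang from pos 0.15 radius 0.1866
tool z in shaker [ 0.029 -0.136 -0.99 ] tool y [1.    0.005 0.029]
```

View pics/i.png

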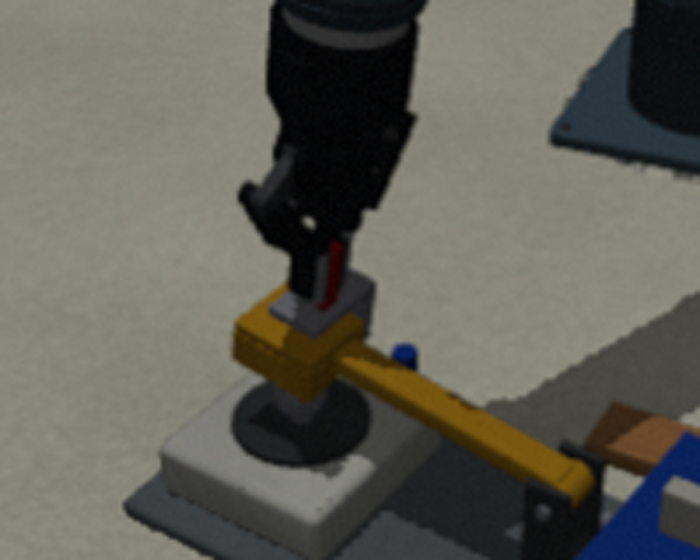

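The tongue is off its ball at about 0.15 rad. Continuing.

>>> {"fn": "play_rows", "kwargs": {
  "plan": [
    {"xyz": [0.002, -0.001, -0.009], "rot": [0.003, -0.05, 0], "claw": 0},
    {"xyz": [0.002, -0.001, -0.009], "rot": [0.003, -0.05, 0], "claw": 0},
    {"xyz": [0.002, -0.001, -0.009], "rot": [0.003, -0.05, 0], "claw": 0},
    {"xyz": [0.002, -0.001, -0.009], "rot": [0.003, -0.05, 0], "claw": 0},
    {"xyz": [0.002, -0.001, -0.009], "rot": [0.003, -0.05, 0], "claw": 0}
  ]
}}

```text
time: 18.82
position: [0.5515, -0.0729, 0.2016]
tcp_rot: [3.111, 0.393, 1.367]
contact_force: [11.7, -0.6, -10.3]
finger_gap: 0.0128
```

```bash
python3 tt.py j
```

```text
{'time': 18.825, 'position': [0.5515, -0.0729, 0.2016], 'tcp_rot': [3.1112, 0.3932, 1.3672], 'contact_force': [11.6931, -0.6397, -10.3095], 'finger_gap': 0.0128}
r in shaker [-0.0148 -0.1459  0.1166] ang from pos 0.419 radius 0.1867
tool z in shaker [ 0.031 -0.383 -0.923] tool y [1.    0.012 0.028]
```

View pics/j.png

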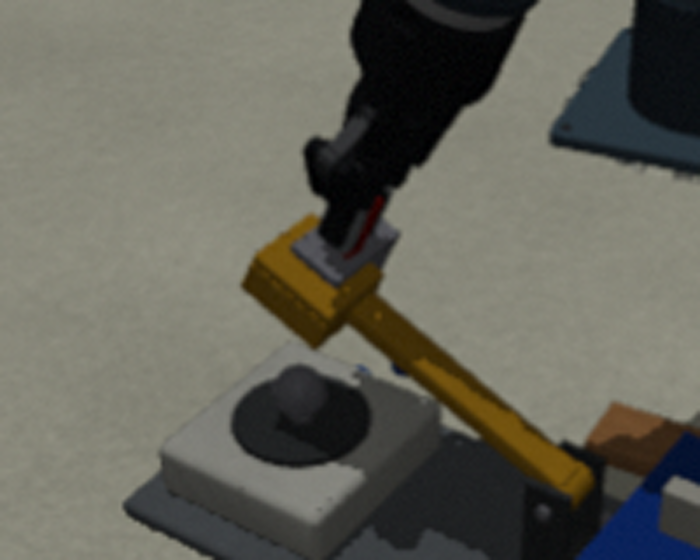

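>>> {"fn": "play_rows", "kwargs": {
  "plan": [
    {"xyz": [0, -0.001, 0], "rot": [0, 0, 0], "claw": 0},
    {"xyz": [0, 0, 0], "rot": [0, 0, 0], "claw": 0},
    {"xyz": [0, 0, 0], "rot": [0, 0, 0], "claw": 0},
    {"xyz": [0, 0, 0], "rot": [0, 0, 0], "claw": 0},
    {"xyz": [0, 0, 0], "rot": [0, 0, 0], "claw": 0}
  ]
}}

```text
time: 19.5
position: [0.553, -0.0718, 0.2024]
tcp_rot: [3.107, 0.398, 1.37]
contact_force: [7.2, -1.7, -4.8]
finger_gap: 0.0131
```

```bash
python3 tt.py k
python3 - <<'E'
from m import *
s0={n:pickle.load(open(f"{n}0.pkl","rb")) for n in("top","scene")}
for n in("top","scene"):
    s=snapshot(n);cv2.imwrite(f"pics/{n}_end.png",s["color"])
    hsv=cv2.cvtColor(s["color"],cv2.COLOR_BGR2HSV);P,u,v=cloud(s);H=hsv[v,u]
    m=(np.hypot(P[:,0]-.6137,P[:,1]-.1553)<.11)&(P[:,2]>.07)&(P[:,2]<.11)&(H[:,0]>100)&(H[:,0]<130)&(H[:,1]>120)
    A=np.c_[P[m,:2],np.ones(m.sum())];c=np.linalg.lstsq(A,P[m,2],rcond=None)[0]
    print(n,m.sum(),rect(P[m]),np.median(P[m,2]).round(4),"slope",c[:2].round(3))
    m=(P[:,2]>.09)&(P[:,0]>.4)&(P[:,0]<.75)&(P[:,1]<.2)&(P[:,1]>-.2)&(H[:,0]>15)&(H[:,0]<30)&(H[:,1]>120)
    print("yellow z pct",np.percentile(P[m,2],[5,50,95,99]).round(4))
    for q in("rack_block","wash_bottle","pen_cup","slide_box","tube_cap","sample_pot"):
        print(q,[(np.round(r["extent"]).tolist(),round(r["conf"],2)) for r in spot_in(s,q)[:1]])
st()
E
```

```text
{'time': 19.5, 'position': [0.553, -0.0718, 0.2024], 'tcp_rot': [3.1067, 0.3979, 1.37], 'contact_force': [7.2078, -1.7087, -4.7756], 'finger_gap': 0.0131}
r in shaker [-0.0135 -0.1444  0.1174] ang from pos 0.427 radius 0.1861
tool z in shaker [ 0.036 -0.387 -0.921] tool y [0.999 0.017 0.032]
top 608 (array([0.6206, 0.1913]), array([0.0345, 0.1475]), 79.03) 0.0893 slope [-0.006 -0.028]
yellow z pct [0.1627 0.1778 0.1857 0.2181]
rack_block [([157.0, 249.0, 196.0, 303.0], 0.93)]
wash_bottle [([159.0, 166.0, 194.0, 204.0], 0.79)]
pen_cup [([420.0, 161.0, 460.0, 199.0], 0.91)]
slide_box [([276.0, 273.0, 300.0, 291.0], 0.81)]
tube_cap []
sample_pot [([332.0, 168.0, 353.0, 191.0], 0.86)]
scene 3049 (array([0.6134, 0.1543]), array([0.1109, 0.1539]), 78.13) 0.0901 slope [-0.003 -0.003]
yellow z pct [0.0986 0.145  0.1808 0.1838]
rack_block [([477.0, 262.0, 534.0, 318.0], 0.68)]
wash_bottle [([467.0, 302.0, 535.0, 402.0], 0.76)]
pen_cup []
slide_box [([360.0, 245.0, 390.0, 267.0], 0.55)]
tube_cap []
sample_pot [([245.0, 295.0, 276.0, 338.0], 0.72)]
{'time': 20.25, 'position': [0.5529, -0.0718, 0.2024], 'tcp_rot': [3.1068, 0.3979, 1.3701], 'contact_force': [7.8561, -1.1426, -4.2334], 'finger_gap': 0.0129}
```

View pics/scene_end.png

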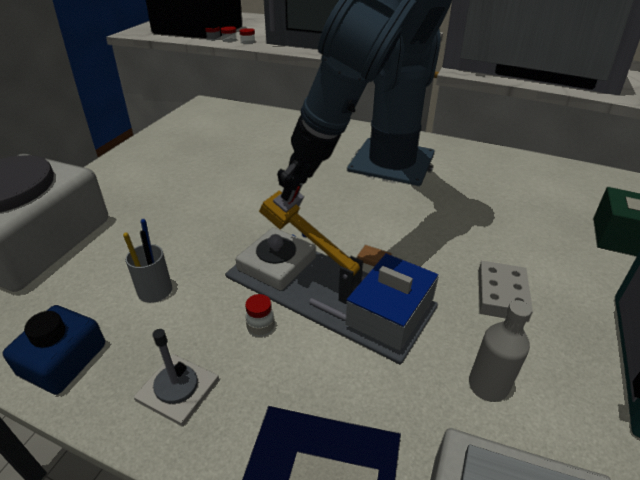

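```bash
python3 -c "
from h import *
st();print(hand_in());st()"
```

```text
{'time': 20.25, 'position': [0.5529, -0.0718, 0.2024], 'tcp_rot': [3.1068, 0.3979, 1.3701], 'contact_force': [7.8561, -1.1426, -4.2334], 'finger_gap': 0.0129}
the job is handed in; nothing more can be done
None
the job is handed in; nothing more can be done
```

The cover is seated on the tray and released. The latch was pulled to its stop, and the arm is holding the tongue raised. I handed the job in at 20.25 s of the 64 s allowed; no verdict comes back.

**Last checks**
- **Cover:** the plate top reads 0.090 m, which is the seated height. It is level to about 0.003 rad in the scene camera, and its outline matched the tray to about 1–2 mm. In the final top view the arm hides most of the cover, and that partial fit gave a slope of 0.028.
- **Latch:** it took about 8.4 N at roughly 14 mm of tool travel before the lift. At the end the tab was still held with about 8 N sideways.
- **Tongue:** the raise is about 0.40–0.42 rad, so the coupler is about 7 cm above where it sat. The tool pose did not change over the last 0.75 s.
- **Bystanders:** the rack block, wash bottle, slide box, sample pot and pen cup were found where they started. The pen cup was detected only from the top camera at the end, but it stands in place in the scene picture. I could not check the tube cap because the arm hides it in both final views; no move went down near it.

**Not confirmed:** I lifted the tongue by gripping its red latch tab. I had no reading of finger contact with the tongue itself, so I assumed the tab counts as part of it.

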